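# Set agar tubes on the worm-driven slant stage

### The arm

A 6-joint arm with a two-finger parallel gripper is mounted at the origin on a cart in front of the work surface, level with it; the furniture and walls round the work are solid. World frame = base frame: x ahead of the robot, y to its left, z up, the work surface at z = 0. Lengths are in mm, angles in degrees, forces in N, time in s.
With the tool pointing down it reaches from about 325 to 850 mm from the base axis. Payload 4.4 kg.
Tool frame: the origin (TCP) lies at the very end of the fingers, on their centre line; the grasp point (between the pads) lies 19 mm behind it; z points along the fingers, y is the line along which they close (so a half turn about z gives the same grasp; the last joint's range is limited). The gripper opens to 94 mm and grips with 3 to 60 N. Pads are 16 mm wide; open, the fingers measure 119 mm over their backs; the gripper's body (75 mm by 177 mm) begins 78 mm behind the grasp point.
Start: joints at [-71.706, 11.837, 88.321, -0, 79.842, -8.623], TCP at [260.296, -512.712, 205.447] pointing down, gripper open.
Joint ranges: [-156.59, 156.59], [-49.26, 127.26], [12.9, 141.05], [-63.56, 243.56], [4.71, 150.69], [-161.64, 161.64]. Speed limits (degrees/s): [159.86, 159.86, 180, 180, 180, 180].

### API

Orientations are given as a 3x3 rotation matrix whose columns are the frame's x, y, z axes.
In Python, from cell import manip gives the robot as it stands.
- The arm moves only by the shell command python3 -m pendant 'ROWS' [FORCE]. ROWS is text: rows parted by semicolons, each of 7 numbers parted by spaces: the closure in counts, from 0 (fully open) to 255 (shut), then the shift along the world's x, y, z in cm, then the turn, a rotation vector about the world's x, y, z in rad. A call has exactly 10 rows; each row is the pose to reach, as a shift and turn from the pose commanded when the call began; what a row does not reach only later rows make up. A row lasts 1/8 s, in which the tool goes at most 62.5 mm and 10.7 degrees, less where a joint would pass 70% of its speed; a pose out of reach is approached as far as the arm can. A call with a gripper value outside its range is refused whole. The fingers move at their own pace and stop on an object; FORCE is the grip in N (left out, the last holds). Time passes only in rows, so rows that repeat a pose let the fingers close, or fill a call up. It gives the time, the measured TCP pose, the force, the opening and the grip force at its end, in the units of the state.
- manip.sense(): the state, without advancing time (a new reading comes with each control period).
- manip.camera(name): name is "scene" or "top"; returns a dict with "img" (400x640x3 uint8, red, green, blue), "camera_matrix" (3x3 intrinsics, pixels), "dist_coeffs" ([k1, k2, p1, p2, k3] as OpenCV has them; the pictures are not rectified), "R" (3x3) and "t" (3): a world point X has camera coordinates R X + t. Camera axes: x right, y down, z forward; pixel columns grow to the right and rows downward; lengths in mm; the calibration is good to about 2 mm. A picture is of the moment at which its call begins. There is no depth.
- manip.hand_in(): hands the job in; it is judged then, once.
The state is a dict: "time_s": time; "joints": joint angles; "joint_vel": joint speeds; "joint_efforts": joint torques, N m; "ee_pos": TCP position; "eef_rot": TCP orientation; "wrist_force": force on the tool from outside, world axes, zero at the start; "moment": the same for the moment, N m; "width": finger opening in mm; "finger_force": force on a finger pad.
Only numpy, scipy, OpenCV 4.12 (cv2) and the standard library are available. Lean on these libraries where they do the work, as an engineer would, in place of code of your own. Each camera call takes 0.05 s, during which the arm holds its last target. There are 200 camera calls.

### The job

Lay every capped tube from the mat into a trough of its own on the tilt stage, with the caps to the rear (the end away from you, which rises), and swing the keeper bar over them and down until it clicks fully shut. Only then turn the stage's worm knob clockwise, turn after turn, until the pointer stands on the red 10-degree line of the scale, and leave it so with the bar shut, the tubes in their troughs and the other things on the bench undisturbed.

Things in the scene. Friction and masses are not known exactly. Their poses are not given: they have to be found in the camera images.
- tube_a: capped 50 ml tube lying on its side on the mat at the start (it can be absent). Orange screw cap 34 mm across and 15 mm tall, clear body 28 mm across, conical tip, 116 mm long over all, 30 to 65 g. Origin: centre of the tip; z axis runs from the tip to the cap along the tube's axis. Lying, it rests on cap rim and body, axis about 16 mm above the mat at mid-length
- tube_b: capped 50 ml tube lying on its side on the mat at the start (it can be absent). Orange screw cap 34 mm across and 15 mm tall, clear body 28 mm across, conical tip, 116 mm long over all, 30 to 65 g. Origin: centre of the tip; z axis runs from the tip to the cap along the tube's axis. Lying, it rests on cap rim and body, axis about 16 mm above the mat at mid-length
- tube_c: capped 50 ml tube lying on its side on the mat at the start (it can be absent). Orange screw cap 34 mm across and 15 mm tall, clear body 28 mm across, conical tip, 116 mm long over all, 30 to 65 g. Origin: centre of the tip; z axis runs from the tip to the cap along the tube's axis. Lying, it rests on cap rim and body, axis about 16 mm above the mat at mid-length
- tube_d: capped 50 ml tube lying on its side on the mat at the start (it can be absent). Orange screw cap 34 mm across and 15 mm tall, clear body 28 mm across, conical tip, 116 mm long over all, 30 to 65 g. Origin: centre of the tip; z axis runs from the tip to the cap along the tube's axis. Lying, it rests on cap rim and body, axis about 16 mm above the mat at mid-length
- stage: grey base of the tilt stage, fixed to the bench, 170 x 315 x 14 mm with a worm tower on its right; its front faces the robot. Origin on the bench under the middle of the tray; x to the rear, y to the left
- tray_frame (a point): middle of the aluminium tray, on its tilt axis, 45 mm above the bench. x points up the slope to the rear (level at tilt 0), y to the left, z square to the tray. Three open V troughs along x at y = +56, 0, -56 mm. A tube lying properly in one has its axis at z = 38 mm, its tip near x = -58 and its cap end near x = +58 mm
- trough_1 (a point): middle of the left trough (y = +56 mm), on the axis of a seated tube. A trough is two 90-degree V saddles, 6 mm thick, at tray x = -26 and +30 mm, 40 mm wide at the top, which is level with this axis; between them it is open, so fingers may go down beside the tube to 30 mm below this axis
- trough_2 (a point): middle of the middle trough, likewise. End plates as high as this axis stand across all troughs, inner faces at tray x = -69 and +70 mm
- trough_3 (a point): middle of the right trough (y = -56 mm in the tray frame), nearest the knob, likewise
- tray_tilt (a joint): tilt of the tray in rad; grows as its rear rises; 0 level, red line 0.1745 (10 degrees). Driven only by the knob, 90 rad of knob to 1 rad; stays where left. A white scale sector at the tray's right runs under a fixed black pointer: long lines at 0 and 20 degrees, red at 10, short at 5 and 15, 1.05 mm a degree; on the line means within about 1.2 degrees
- keeper (a joint): angle of the steel keeper bar in rad: 0 laid back open at the rear, 2.1 fully shut (arms along the tray, bar over the tubes with 3 mm to spare). An over-centre spring holds it at either end: closing takes about 3 N at the grip until about 1.3 rad, past which it snaps down shut by itself and stays (about 2 N at the grip to lift it again)
- keeper_grip (a point): middle of the keeper bar's red grip: a rod 12 mm thick, 50 mm long along the tray's y, with a 16 mm ball at its outer end, standing out to the left of the tray; 75 mm from the keeper's hinge axis and at y = +125 mm in the tray frame
- keeper_hinge (a point): point on the keeper's hinge axis in the middle of the tray: at x = +62, z = +60 mm in the tray frame; the axis runs along the tray's y. When shut the grip is 75 mm from it towards tray -x
- drive_knob (a joint): angle of the worm knob in rad; grows clockwise seen from above and raises the tray's rear; 15.7 rad (2.5 turns) from 0 to the red line; turns easily (0.06 N m) and stays where it is left
- knob_grip (a point): point on the knob's upright axis at the height to grip. The knob is black, fluted, 40 mm across, 28 mm tall (from 15 mm below this point to 13 mm above it), on a grey tower whose top is 28 mm below this point; white index line on top
- mat: soft dark blue-green bench mat, 315 x 190 x 3 mm, fixed; origin under its centre; the tubes lie on it
- vial_box: lilac vial box with clear lid, 138 x 132 x 62 mm, on the pan of the balance between mat and stage, fixed; its top is 141 mm above the bench, so carry things over it. Origin under its centre
- hdpe_bottle: small white bottle, 50 mm across, 124 mm tall, standing behind the balance; leave it. Origin under its centre
- beaker: small clear beaker, 50 mm across, 60 mm tall, standing behind the balance; leave it. Origin under its centre
- film_box: green and white carton, 52 x 105 x 52 mm, beside the near right corner of the balance; leave it. Origin under its centre

How it is judged (in metres and radians):
On the way:
1. with the tray still near level (under 4.3 degrees), every tube lies in a trough, cap to the rear, and the keeper bar is shut in its detent (x of tube_a in the frame of tray_frame between -0.073 and -0.043 m and y of tube_a in the frame of tray_frame between -0.07 and 0.07 m and z of tube_a in the frame of tray_frame between 0.03 and 0.045 m and angle between the z axis of each of tube_a, tube_b, tube_c, tube_d and the x axis of tray_frame, either way round below 0.12 rad and x of tube_b in the frame of tray_frame between -0.073 and -0.043 m and y of tube_b in the frame of tray_frame between -0.07 and 0.07 m and z of tube_b in the frame of tray_frame between 0.03 and 0.045 m and x of tube_c in the frame of tray_frame between -0.073 and -0.043 m and y of tube_c in the frame of tray_frame between -0.07 and 0.07 m and z of tube_c in the frame of tray_frame between 0.03 and 0.045 m and x of tube_d in the frame of tray_frame between -0.073 and -0.043 m and y of tube_d in the frame of tray_frame between -0.07 and 0.07 m and z of tube_d in the frame of tray_frame between 0.03 and 0.045 m and value of joint keeper above 2.02 rad and value of joint tray_tilt below 0.075 rad), for 0.3 s.
At the end, for the whole second after the job is handed in: every tube present lies in a trough (axis 30 to 45 mm above the tray frame's origin, within 0.12 rad of the trough, tip between x = -73 and -43 mm: cap to the rear), the keeper bar is within 0.08 rad of shut, the tray's tilt is 10 degrees within 1.2 degrees, and all is at rest and let go (x of tube_a in the frame of tray_frame between -0.073 and -0.043 m and y of tube_a in the frame of tray_frame between -0.07 and 0.07 m and z of tube_a in the frame of tray_frame between 0.03 and 0.045 m and angle between the z axis of each of tube_a, tube_b, tube_c, tube_d and the x axis of tray_frame, either way round below 0.12 rad and x of tube_b in the frame of tray_frame between -0.073 and -0.043 m and y of tube_b in the frame of tray_frame between -0.07 and 0.07 m and z of tube_b in the frame of tray_frame between 0.03 and 0.045 m and x of tube_c in the frame of tray_frame between -0.073 and -0.043 m and y of tube_c in the frame of tray_frame between -0.07 and 0.07 m and z of tube_c in the frame of tray_frame between 0.03 and 0.045 m and x of tube_d in the frame of tray_frame between -0.073 and -0.043 m and y of tube_d in the frame of tray_frame between -0.07 and 0.07 m and z of tube_d in the frame of tray_frame between 0.03 and 0.045 m and value of joint keeper above 2.02 rad and value of joint tray_tilt between 0.1536 and 0.1955 rad and velocity of joint tray_tilt between -0.02 and 0.02 rad/s and linear speed of each of tube_a, tube_b, tube_c, tube_d below 0.03 m/s); the robot touches nothing.
It fails at once if the white bottle is pushed more than 4 cm from its place (distance of hdpe_bottle from where it was at the start of the episode above 0.04 m).
It fails at once if the beaker is pushed more than 4 cm from its place (distance of beaker from where it was at the start of the episode above 0.04 m).
It fails at once if the carton is pushed more than 4 cm from its place (distance of film_box from where it was at the start of the episode above 0.04 m).
Of tube_a, tube_b, tube_c, tube_d only 2 to 3 are there at a start; the rules pass over those that are not, and their reading is None.
At some moment in a run one of tube_a, tube_b, tube_c, tube_d may be knocked a few centimetres aside while the robot is not near it.
It also fails if it takes over 210 s, if anything falls off the work surface, if the arm or the gripper's body presses on something with over 40 N, if the wrist force passes 120 N, or if a joint passes its speed limit or range.

## Working session

There is one attempt and no reset: what is moved stays moved. The work goes in short steps, Python scripts to look and compute and a shell command to move; the robot and the scene stay as the last step left them, time stands still between calls to the robot, and variables do not carry over. Pictures are saved under pics/ and viewed, at most 14 in all, crops included, and the job is handed in when it is done.

```bash
mkdir -p pics; ls; cat > h.py <<'E'
import numpy as np, cv2
from cell import manip
def cam(n):
    c=manip.camera(n); 
    for k in("camera_matrix","dist_coeffs","R","t"): c[k]=np.array(c[k],float)
    c["img"]=np.ascontiguousarray(c["img"]); return c
def ray(c,uv,z):
    uv=np.array(uv,float).reshape(-1,1,2)
    p=cv2.undistortPoints(uv,c["camera_matrix"],c["dist_coeffs"]).reshape(-1,2)
    d=np.c_[p,np.ones(len(p))]@c["R"]; o=-c["R"].T@c["t"].ravel()
    return o+d*((z-o[2])/d[:,2])[:,None]
def proj(c,X):
    return cv2.projectPoints(np.array(X,float).reshape(-1,1,3),cv2.Rodrigues(c["R"])[0],c["t"].reshape(3,1),c["camera_matrix"],c["dist_coeffs"])[0].reshape(-1,2)
def tri(c1,u1,c2,u2):
    A=[];b=[]
    for c,u in((c1,u1),(c2,u2)):
        p=cv2.undistortPoints(np.array(u,float).reshape(1,1,2),c["camera_matrix"],c["dist_coeffs"]).ravel()
        for i in(0,1):
            A.append(c["R"][i]-p[i]*c["R"][2]); b.append(p[i]*c["t"].ravel()[2]-c["t"].ravel()[i])
    return np.linalg.lstsq(np.array(A),np.array(b),rcond=None)[0]
def save(c,n,crop=None,s=1):
    im=c["img"][:,:,::-1]
    if crop: x0,y0,x1,y1=crop; im=im[y0:y1,x0:x1]
    cv2.imwrite("pics/"+n,cv2.resize(im,None,fx=s,fy=s,interpolation=cv2.INTER_CUBIC))
def orange(c):
    h=cv2.cvtColor(c["img"],cv2.COLOR_RGB2HSV)
    m=cv2.inRange(h,(5,140,110),(20,255,255))
    n,l,st,ce=cv2.connectedComponentsWithStats(m)
    return [(st[i].tolist(),ce[i].round(1).tolist(),cv2.minAreaRect(np.argwhere(l==i)[:,::-1].astype(np.float32))) for i in range(1,n) if st[i][4]>30]
E
python3 - <<'E'
from h import *
for n in("top","scene"):
    c=cam(n); save(c,n+"0.png",s=1.25)
    print(n,(-c["R"].T@c["t"].ravel()).round(),c["R"].round(2).tolist())
    for o in orange(c): print(o)
s=manip.sense(); print(s)
E
```

```text
pics
top [ 419.  -15. 1368.] [[-0.0, -1.0, 0.0], [-0.99, 0.0, -0.11], [0.11, -0.0, -0.99]]
([0, 142, 12, 13, 119], [4.8, 148.2], ((5.5, 148.0), (12.0, 11.0), 90.0))
([182, 182, 11, 5, 38], [187.5, 183.8], ((186.9769287109375, 183.81539916992188), (3.5970072746276855, 10.418916702270508), 82.87498474121094))
([209, 225, 11, 5, 37], [214.5, 226.8], ((214.0, 227.0), (4.0, 10.0), 90.0))
([537, 352, 15, 17, 80], [543.9, 361.5], ((544.3081665039062, 358.8218994140625), (17.90729522705078, 8.895127296447754), 69.44395446777344))
([556, 355, 18, 9, 42], [562.5, 358.4], ((563.8017578125, 357.3707275390625), (4.201806545257568, 18.776823043823242), 66.80140686035156))
scene [-135.  457. 1138.] [[-0.58, -0.82, -0.01], [-0.63, 0.46, -0.62], [0.51, -0.35, -0.78]]
([248, 180, 42, 30, 390], [268.6, 195.1], ((269.6604919433594, 194.80758666992188), (10.831754684448242, 44.44487762451172), 62.44719314575195))
([489, 200, 64, 51, 1111], [517.0, 223.2], ((520.0068359375, 227.11721801757812), (35.709556579589844, 56.13875198364258), 41.633541107177734))
([510, 224, 58, 47, 743], [541.2, 250.0], ((537.89
[... 963 characters left out ...]
8412087e+01, -8.62116452e+00]), 'joint_vel': array([-0.02198492, -0.0934009 , -0.24856513, -0.12963032,  0.01711521,
       -0.10201557]), 'joint_efforts': array([-3.59719770e-04, -3.71860886e+01, -2.82293183e+01,  7.00737862e-02,
        3.10612551e-02, -5.07722461e-05]), 'ee_pos': array([ 260.09564411, -511.98954773,  204.39971462]), 'eef_rot': array([[ 8.91653059e-01,  4.52718929e-01, -6.27280953e-04],
       [ 4.52719245e-01, -8.91650963e-01,  1.96107799e-03],
       [ 3.28501461e-04, -2.03258335e-03, -9.99997880e-01]]), 'wrist_force': array([ 0.16088267, -0.54431922, -0.49119912]), 'moment': array([-0.00649695, -0.00734525, -0.00906001]), 'finger_force': 0.0, 'width': 93.94936700031491}
```

View pics/top0.png

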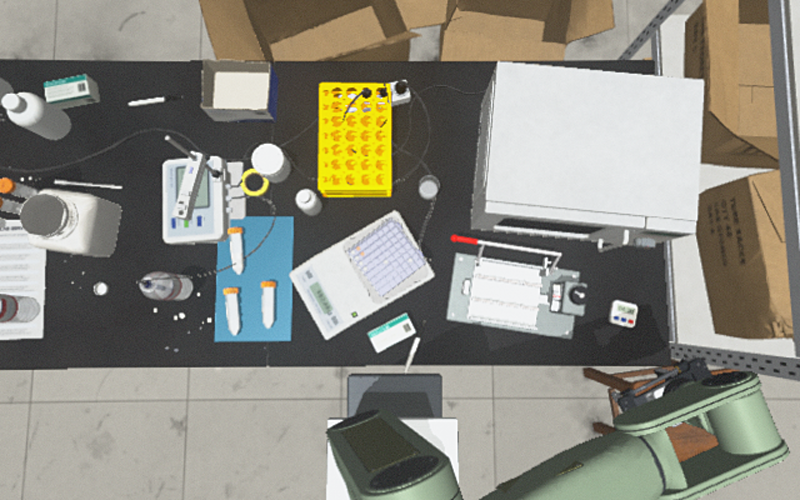

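View pics/scene0.png

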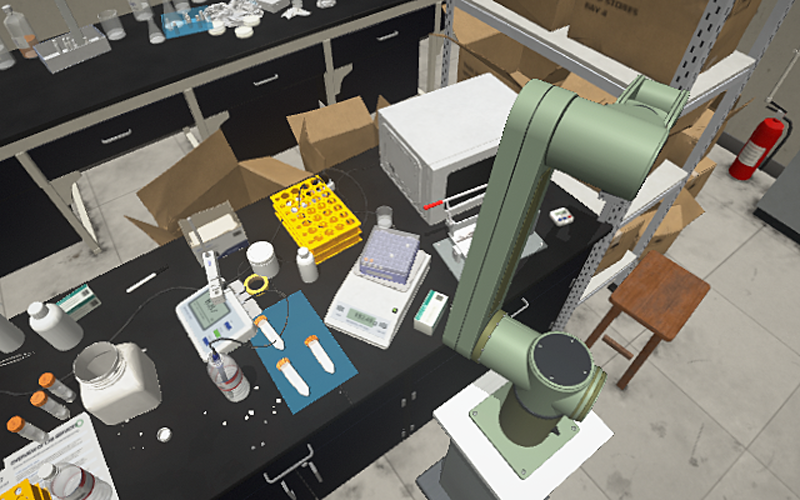

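The top view shows three tubes on the mat with caps to the rear, at (237,230), (232,290) and (268,283) in the 1.25x picture. The stage is at (515,295), the red grip at (463,240) and the knob at (576,294).

```bash
cat >> h.py <<'E'
def tubes(c):
    # tube blobs on mat: not mat-blue, inside mat quad
    h=cv2.cvtColor(c["img"],cv2.COLOR_RGB2HSV)
    w=cv2.inRange(h,(0,0,120),(180,90,255))|cv2.inRange(h,(5,140,110),(20,255,255))
    w=cv2.morphologyEx(w,cv2.MORPH_CLOSE,np.ones((3,3)))
    m=cv2.inRange(h,(90,90,60),(110,255,255))
    n,l,st,_=cv2.connectedComponentsWithStats(cv2.morphologyEx(m,cv2.MORPH_CLOSE,np.ones((3,3))))
    i=1+st[1:,4].argmax(); box=cv2.convexHull(np.argwhere(l==i)[:,::-1].astype(np.int32))
    mk=np.zeros_like(m); cv2.fillPoly(mk,[box],255)
    n,l,st,ce=cv2.connectedComponentsWithStats(w&mk); out=[]
    hm=cv2.inRange(h,(5,140,110),(20,255,255))
    for i in range(1,n):
        if st[i][4]<250: continue
        p=np.argwhere(l==i)[:,::-1].astype(np.float64)
        P=ray(c,p,17)[:,:2]; mu=P.mean(0); U=np.linalg.svd(P-mu,full_matrices=False)[2][0]
        O=P[hm[l==i]>0] 
        if len(O) and (O.mean(0)-mu)@U<0: U=-U
        s=(P-mu)@U; lo,hi=np.percentile(s,[.5,99.5])
        out.append((len(p),(mu+U*(lo+hi)/2).round(1),round(hi-lo,1),np.degrees(np.arctan2(U[1],U[0])).round(1),len(O)))
    return out
E
python3 - <<'E'
from h import *
c=cam("top"); s=cam("scene")
for t in tubes(c): print("top",t)
for t in tubes(s): print("sc",t)
save(c,"st.png",(345,170,485,280),5.5)
def red(c,x0,y0,x1,y1):
    h=cv2.cvtColor(c["img"],cv2.COLOR_RGB2HSV)
    m=cv2.inRange(h,(0,150,100),(4,255,255))|cv2.inRange(h,(174,150,100),(180,255,255))
    k=np.zeros_like(m);k[y0:y1,x0:x1]=1;p=np.argwhere(m*k>0)[:,::-1]; return p.mean(0),len(p),p.min(0),p.max(0)
a=red(c,350,180,400,210); b=red(s,320,140,370,180);print(a,b,tri(c,a[0],s,b[0]))
h=cv2.cvtColor(c["img"],cv2.COLOR_RGB2HSV)
E
```

```text
top (537, array([568.4, 388.2]), np.float64(125.6), np.float64(4.0), 39)
top (390, array([429.8, 309.1]), np.float64(117.2), np.float64(1.7), 38)
top (399, array([413.1, 396.3]), np.float64(118.8), np.float64(7.1), 24)
sc (356, array([573.7, 394.5]), np.float64(132.3), np.float64(8.7), 27)
sc (313, array([435.7, 308.9]), np.float64(124.9), np.float64(-0.0), 37)
sc (338, array([420.1, 397.5]), np.float64(125.2), np.float64(6.1), 35)
(array([370.59223301, 191.2815534 ]), 103, array([360, 188]), array([381, 195])) (array([345.95918367, 163.42857143]), 49, array([339, 160]), array([353, 167])) [ 569.98360642 -160.7172324   176.72948532]
```

View pics/st.png

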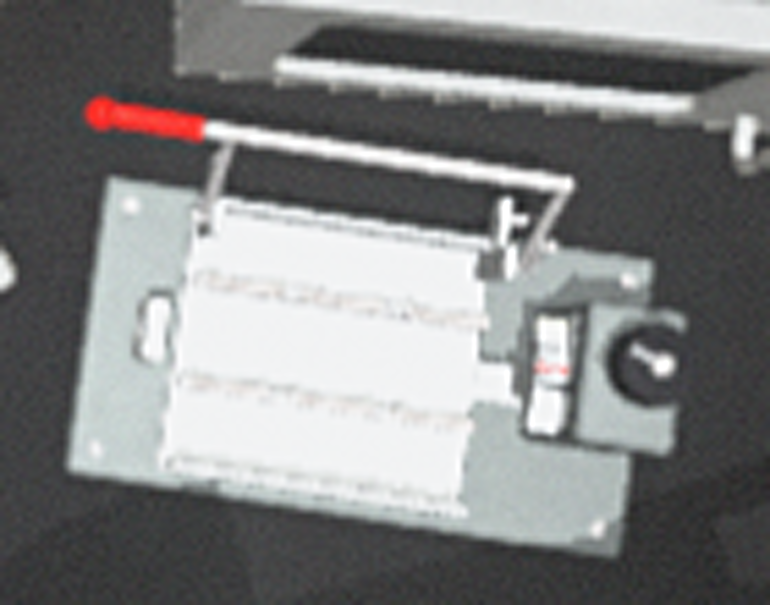

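```bash
python3 - <<'E'
from h import *
c=cam("top"); s=cam("scene"); f=lambda P:np.array(P)/5.5+[345,170]
B=ray(c,f([(108,178),(68,470),(617,553),(653,262)]),14); print(B.round(1))
T=ray(c,f([(222,200),(165,465),(463,512),(485,245)]),83); print(T.round(1))
d=(B[0]-B[3])+(B[1]-B[2]); print("yaw y-axis",np.degrees(np.arctan2(-d[0],d[1])), np.linalg.norm(B[0]-B[3]),np.linalg.norm(B[0]-B[1]),"mid",B.mean(0))
print("hinge ends z105",ray(c,f([(205,228),(497,265)]),105).round(1))
print("barends z170", ray(c,f([(572,183),(205,128),(95,113)]),170).round(1))
print("knob top px",ray(c,f([(645,365)]),100).round(1),ray(c,f([(645,365)]),120).round(1))
save(s,"sc_st.png",(330,130,450,230),6)
E
```

```text
[[ 555.  -161.8   14. ]
 [ 389.4 -136.8   14. ]
 [ 342.8 -444.1   14. ]
 [ 506.2 -470.9   14. ]]
[[ 535.9 -216.    83. ]
 [ 393.4 -182.6   83. ]
 [ 368.3 -341.2   83. ]
 [ 511.2 -357.6   83. ]]
yaw y-axis -8.794777499256634 312.913096734239 167.49785404023032 mid [ 448.38101154 -303.41465243   14.        ]
hinge ends z105 [[ 519.  -203.3  105. ]
 [ 498.9 -357.8  105. ]]
barends z170 [[ 536.2 -379.3  170. ]
 [ 564.7 -194.5  170. ]
 [ 572.5 -138.8  170. ]]
knob top px [[ 446.  -435.6  100. ]] [[ 445.6 -428.9  120. ]]
```

View pics/sc_st.png

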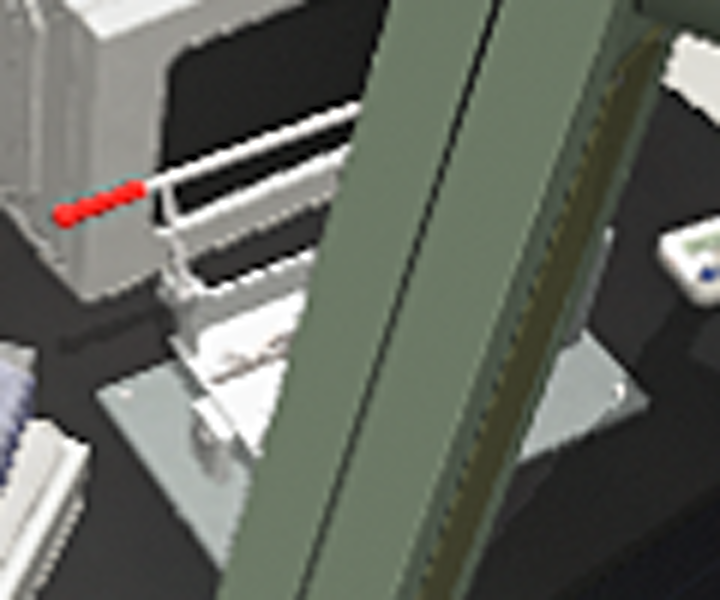

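```bash
R="" ; python3 -m pendant '92 4 8 3 0 0 -0.1;92 8 16 3 0 0 -0.2;92 12 24 3 0 0 -0.3;92 16 30 3 0 0 -0.44;92 16 35 3 0 0 -0.44;92 16 40 3 0 0 -0.44;92 16 40 3 0 0 -0.44;92 16 40 3 0 0 -0.44;92 16 40 3 0 0 -0.44;92 16 40 3 0 0 -0.44' 15; python3 -m pendant '92 0 5 0 0 0 0;92 0 10 0 0 0 0;92 0 15 0 0 0 0;92 0 20 0 0 0 0;92 0 25 0 0 0 0;92 1 30 0 0 0 0;92 1 35 0 0 0 0;92 1 40 0 0 0 0;92 1 42 0 0 0 0;92 1 42 0 0 0 0'
python3 - <<'E'
from h import *
c=cam("top"); s=cam("scene")
for t in tubes(c): print("top",t)
for t in tubes(s): print("sc",t)
save(s,"sc_st2.png",(330,120,470,230),5.5)
save(s,"sc2.png",(150,150,400,330),3)
E
```

```text
time_s: 1.55
ee_pos: [420.1, -114.1, 235.4]
eef_rot: [[1.0, 0.027, -0.0], [0.027, -1.0, -0.0], [-0.0, 0.0, -1.0]]
wrist_force: [0.1, 0.1, -0.0]
width: 59.9
finger_force: 0.0
time_s: 2.8
ee_pos: [430.9, 306.7, 235.1]
eef_rot: [[1.0, 0.03, -0.001], [0.03, -1.0, -0.001], [-0.001, 0.001, -1.0]]
wrist_force: [-0.3, -0.1, -0.9]
width: 60.2
finger_force: 0.0
top (498, array([567.4, 393.8]), np.float64(127.9), np.float64(8.0), 36)
sc (361, array([574. , 394.3]), np.float64(132.9), np.float64(8.3), 27)
sc (292, array([435.9, 305.3]), np.float64(121.5), np.float64(-0.8), 36)
sc (331, array([420.9, 393.4]), np.float64(125.7), np.float64(5.7), 33)
```

View pics/sc_st2.png

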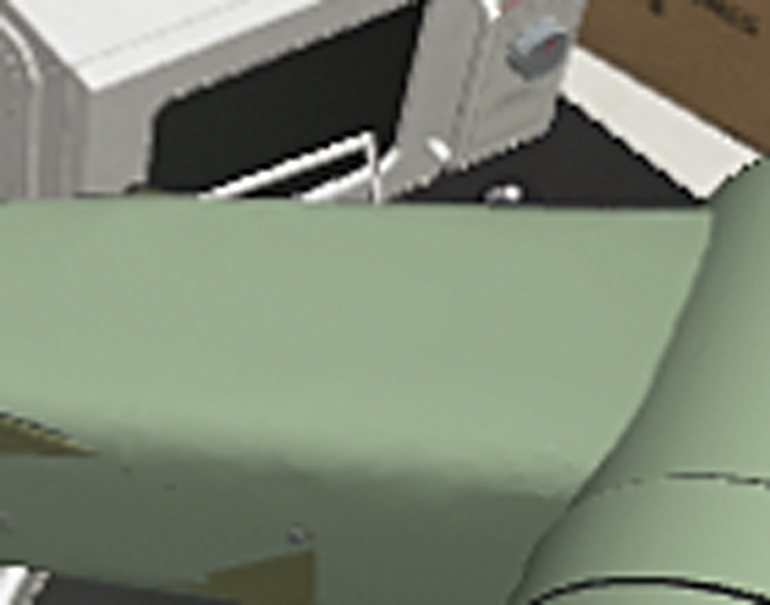

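```bash
python3 -m pendant '92 0 0.1 -4 0 0 0;92 0 0.1 -8 0 0 0;92 0 0.1 -12 0 0 0;92 0 0.1 -16 0 0 0;92 0 0.1 -18.5 0 0 0;92 0 0.1 -20.5 0 0 0;92 0 0.1 -22 0 0 0;92 0 0.1 -22.8 0 0 0;92 0 0.1 -22.8 0 0 0;92 0 0.1 -22.8 0 0 0' 15; python3 -m pendant '255 0 0 0 0 0 0;255 0 0 0 0 0 0;255 0 0 0 0 0 0;255 0 0 0 0 0 0;255 0 0 0 0 0 0;255 0 0 0 0 0 0;255 0 0 1 0 0 0;255 0 0 3 0 0 0;255 0 0 5 0 0 0;255 0 0 5 0 0 0'
```

```text
time_s: 4.15
ee_pos: [431.1, 308.6, 8.3]
eef_rot: [[1.0, 0.03, 0.001], [0.03, -1.0, 0.001], [0.002, -0.001, -1.0]]
wrist_force: [0.4, 0.6, 0.7]
width: 60.3
finger_force: 0.0
time_s: 5.4
ee_pos: [432.1, 309.2, 59.6]
eef_rot: [[1.0, 0.03, 0.004], [0.03, -1.0, 0.002], [0.004, -0.002, -1.0]]
wrist_force: [1.3, -0.1, -0.7]
width: 27.4
finger_force: 15.0
```

```bash
python3 -m pendant '255 0 0 6 0 0 0;255 0 0 12 0 0 0;255 0.3 -5 15 0 0 -0.05;255 0.3 -10 15 0 0 -0.1;255 0.3 -15 15 0 0 -0.15;255 0.3 -20 15 0 0 -0.182;255 0.3 -25 15 0 0 -0.182;255 0.3 -30 15 0 0 -0.182;255 0.3 -35 15 0 0 -0.182;255 0.3 -38 15 0 0 -0.182'; python3 -m pendant '255 0.4 -5 0 0 0 0;255 0.8 -10 0 0 0 0;255 0.9 -15 0 0 0 0;255 0.9 -20 0 0 0 0;255 0.9 -23 0 0 0 0;255 0.9 -25.5 0 0 0 0;255 0.9 -26.2 0 0 0 0;255 0.9 -26.2 0 0 0 0;255 0.9 -26.2 0 0 0 0;255 0.9 -26.2 0 0 0 0'
python3 - <<'E'
from h import *
s=cam("scene"); save(s,"p1.png",(320,110,480,230),5)
c=cam("top")
for t in tubes(c): print("top",t)
E
```

```text
time_s: 6.65
ee_pos: [432.6, -73.7, 206.7]
eef_rot: [[0.988, -0.154, -0.001], [-0.154, -0.988, 0.0], [-0.001, 0.0, -1.0]]
wrist_force: [0.7, -0.6, -0.4]
width: 26.9
finger_force: 15.0
time_s: 7.9
ee_pos: [442.5, -332.7, 207.6]
eef_rot: [[0.989, -0.15, 0.0], [-0.15, -0.989, 0.0], [0.0, -0.0, -1.0]]
wrist_force: [-0.4, -0.7, -0.9]
width: 27.2
finger_force: 15.0
top (491, array([567.4, 393.8]), np.float64(127.9), np.float64(7.8), 37)
top (399, array([414.1, 392.2]), np.float64(117.0), np.float64(7.2), 27)
```

View pics/p1.png

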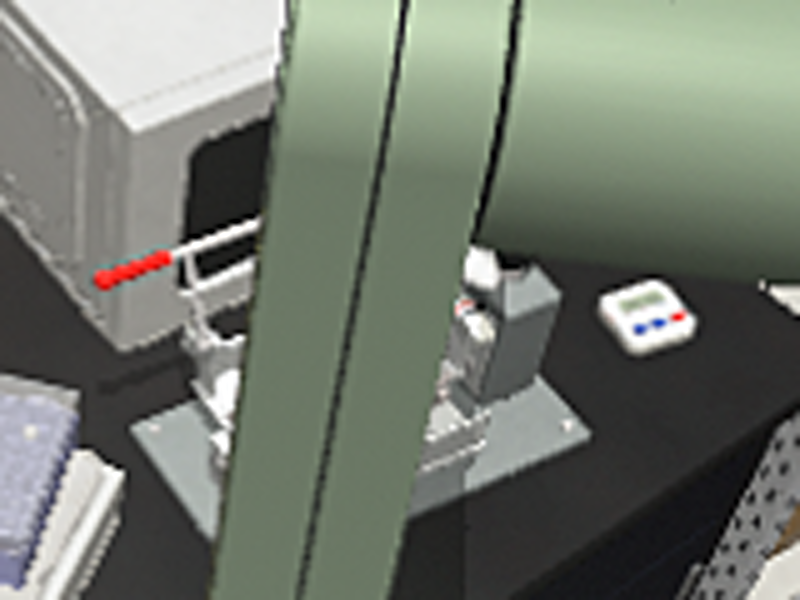

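```bash
python3 - <<'E'
from h import *
s=cam("scene");c=cam("top")
print(tri(c,(670/5.5+345,455/5.5+170),s,(560/5+320,292/5+110)))
E
```

```text
[ 400.60758105 -436.74571014  124.86305786]
```

```bash
python3 -m pendant '255 1 5.5 0 0 0 0;255 1 5.5 0 0 0 0;255 1 5.5 -3 0 0 0;255 1 5.5 -6 0 0 0;255 1 5.5 -9 0 0 0;255 1 5.5 -11 0 0 0;255 1 5.5 -12 0 0 0;255 1 5.5 -12.6 0 0 0;255 1 5.5 -13 0 0 0;255 1 5.5 -13 0 0 0'
python3 - <<'E'
from h import *
s=cam("scene");c=cam("top")
print(manip.sense()["wrist_force"],manip.sense()["ee_pos"])
save(s,"p2a.png",(320,110,480,230),2.5);save(c,"p2b.png",(345,150,485,280),3)
a=cv2.imread("pics/p2a.png");b=cv2.imread("pics/p2b.png");h=max(a.shape[0],b.shape[0])
p=lambda i:np.vstack([i,np.zeros((h-i.shape[0],i.shape[1],3),np.uint8)])
cv2.imwrite("pics/p2.png",cv2.resize(np.hstack([p(a),p(b)]),None,fx=.95,fy=.95))
E
```

```text
time_s: 9.35
ee_pos: [452.6, -279.0, 77.8]
eef_rot: [[0.988, -0.152, 0.001], [-0.152, -0.988, -0.0], [0.001, 0.0, -1.0]]
wrist_force: [-0.9, 0.5, 0.7]
width: 27.1
finger_force: 15.0
[-0.74060872 -0.77579515 -1.23716832] [ 452.74012395 -279.05404818   78.09002881]
```

View pics/p2.png

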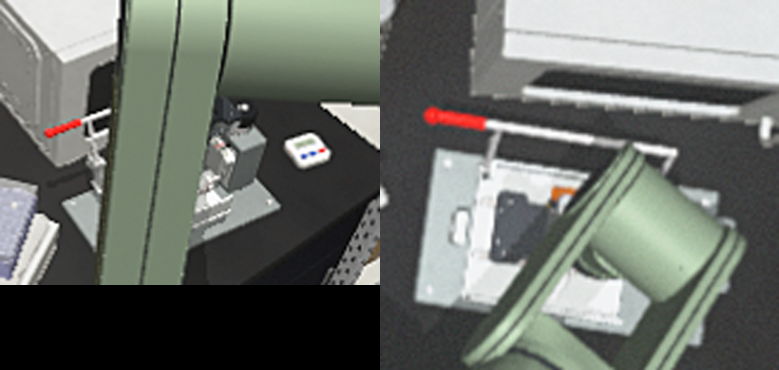

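```bash
python3 -m pendant '255 0 0 -0.2 0 0 0;255 0 0 -0.4 0 0 0;255 0 0 -0.4 0 0 0;255 0 0 -0.4 0 0 0;255 0 0 -0.4 0 0 0;255 0 0 -0.4 0 0 0;255 0 0 -0.4 0 0 0;255 0 0 -0.4 0 0 0;255 0 0 -0.4 0 0 0;255 0 0 -0.4 0 0 0'
python3 - <<'E'
from h import *
s=cam("scene");c=cam("top")
print(tri(c,(462.3,236.4),s,(421.9,157.2)))
E
```

```text
time_s: 10.7
ee_pos: [453.2, -278.5, 75.3]
eef_rot: [[0.988, -0.152, 0.002], [-0.152, -0.988, 0.0], [0.002, -0.0, -1.0]]
wrist_force: [-1.0, 2.7, 8.0]
width: 27.2
finger_force: 15.0
[ 444.69916527 -415.92947059  159.35476043]
```

```bash
python3 -m pendant '230 0 0.1 0 0 0 0;136 0 0.1 0 0 0 0;136 0 0.1 0 0 0 0;136 0 0.1 0 0 0 0;136 0 0.1 0 0 0 0;136 0 0.1 2 0 0 0;136 0 0.1 6 0 0 0;136 0 0.1 10 0 0 0;136 0 0.1 14 0 0 0;136 0 0.1 16 0 0 0'
python3 -m pendant '92 0 6 0 0 0 0;92 0 12 0 0 0 0;92 0 18 0 0 0 0;92 0 24 0 0 0 0;92 0 30 0 0 0 0;92 -1 35 0 0 0 0;92 -2 40 0 0 0 0.1;92 -3 45 0 0 0 0.2;92 -3.5 50 0 0 0 0.28;92 -3.5 53 0 0 0 0.28'
python3 - <<'E'
from h import *
s=cam("scene");c=cam("top")
save(s,"p3a.png",(330,110,460,230),3);save(c,"p3b.png",(345,160,485,280),3)
a=cv2.imread("pics/p3a.png");b=cv2.imread("pics/p3b.png");h=max(a.shape[0],b.shape[0])
p=lambda i:np.vstack([i,np.zeros((h-i.shape[0],i.shape[1],3),np.uint8)])
cv2.imwrite("pics/p3.png",cv2.resize(np.hstack([p(a),p(b)]),None,fx=.95,fy=.95))
for t in tubes(c): print("top",t)
for t in tubes(s): print("sc",t)
for o in orange(c): print(o[:2])
E
```

```text
time_s: 12.05
ee_pos: [453.2, -278.6, 236.3]
eef_rot: [[0.988, -0.152, 0.003], [-0.152, -0.988, -0.003], [0.004, 0.002, -1.0]]
wrist_force: [-0.1, 0.2, -0.5]
width: 43.8
finger_force: 0.0
time_s: 13.3
ee_pos: [416.5, 254.4, 233.5]
eef_rot: [[0.991, 0.13, 0.0], [0.13, -0.991, 0.0], [0.0, -0.0, -1.0]]
wrist_force: [0.6, -0.1, 0.1]
width: 60.1
finger_force: 0.0
sc (362, array([573.8, 394.2]), np.float64(132.4), np.float64(8.5), 26)
sc (330, array([420.9, 393.5]), np.float64(125.7), np.float64(5.8), 32)
([0, 142, 12, 13, 120], [4.9, 148.1])
([182, 182, 12, 4, 34], [188.6, 183.6])
([403, 216, 10, 5, 31], [407.6, 217.5])
([509, 296, 92, 42, 1687], [556.9, 315.7])
([513, 337, 10, 17, 67], [517.0, 345.4])
([518, 349, 88, 24, 705], [552.9, 362.9])
```

View pics/p3.png

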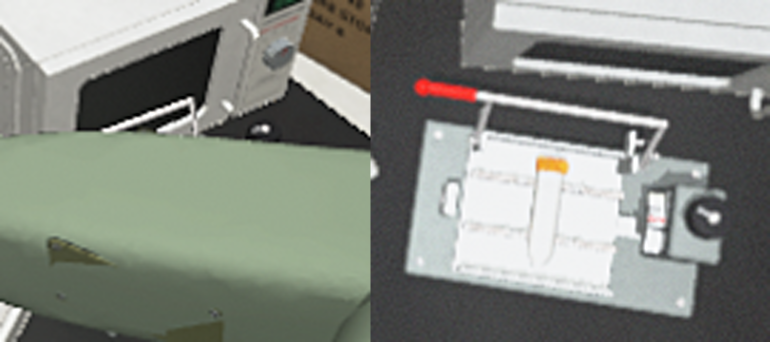

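```bash
python3 -m pendant '92 -0.1 6 0 0 0 0;92 -0.1 12 0 0 0 0;92 -0.1 13.9 -3 0 0 0;92 -0.1 13.9 -8 0 0 0;92 -0.1 13.9 -13 0 0 0;92 -0.1 13.9 -17 0 0 0;92 -0.1 13.9 -19.5 0 0 0;92 -0.1 13.9 -21 0 0 0;92 -0.1 13.9 -22.1 0 0 0;92 -0.1 13.9 -22.1 0 0 0'; python3 -m pendant '255 0 0 0 0 0 0;255 0 0 0 0 0 0;255 0 0 0 0 0 0;255 0 0 0 0 0 0;255 0 0 0 0 0 0;255 0 0 0 0 0 0;255 0 0 2 0 0 0;255 0 0 7 0 0 0;255 0 0 13 0 0 0;255 0 0 19 0 0 0'
```

```text
time_s: 14.65
ee_pos: [416.4, 391.0, 12.3]
eef_rot: [[0.992, 0.127, -0.0], [0.127, -0.992, -0.0], [-0.0, 0.0, -1.0]]
wrist_force: [-0.4, 0.4, -1.2]
width: 60.0
finger_force: 0.0
time_s: 15.9
ee_pos: [415.7, 390.8, 203.5]
eef_rot: [[0.992, 0.127, -0.001], [0.127, -0.992, -0.001], [-0.001, 0.001, -1.0]]
wrist_force: [0.8, 1.3, 0.5]
width: 27.3
finger_force: 15.0
```

```bash
python3 - <<'E'
from h import *
c=cam("top")
for t in tubes(c): print("top",t)
o=[o for o in orange(c) if 400<o[1][0]<420][0]; print(o[1]); P=ray(c,o[1],95)[0]; print(P)
a=np.radians(-8.7);ex=np.array([np.cos(a),np.sin(a)]);ey=np.array([-ex[1],ex[0]])
print("tray rel", (P[:2]-[450.5,-277.5])@ex,(P[:2]-[450.5,-277.5])@ey)
E
```

```text
top (502, array([567.5, 393.7]), np.float64(127.9), np.float64(8.3), 38)Traceback (most recent call last):
  File "<stdin>", line 4, in <module>
IndexError: list index out of range
```

```bash
python3 -c "
from h import *
c=cam('top')
P=ray(c,(407.6,217.5),95)[0]
a=np.radians(-8.7);ex=np.array([np.cos(a),np.sin(a)]);ey=np.array([-ex[1],ex[0]])
d=P[:2]-[450.5,-277.5];print(P,d@ex,d@ey)"
python3 -m pendant '255 0 -5 1 0 0 0;255 0 -10 1 0 0 0;255 0.3 -15 1 0 0 -0.05;255 0.6 -20 1 0 0 -0.1;255 0.9 -25 1 0 0 -0.15;255 1.2 -30 1 0 0 -0.2;255 1.5 -35 1 0 0 -0.25;255 1.5 -39 1 0 0 -0.279;255 1.5 -40 1 0 0 -0.279;255 1.5 -40 1 0 0 -0.279'; python3 -m pendant '255 1.4 -6 0 0 0 0;255 1.4 -12 0 0 0 0;255 1.4 -18 0 0 0 0;255 1.4 -24 0 0 0 0;255 1.4 -28 0 0 0 0;255 1.4 -31 0 0 0 0;255 1.4 -32.3 0 0 0 0;255 1.4 -32.3 -3 0 0 0;255 1.4 -32.3 -5 0 0 0;255 1.4 -32.3 -5 0 0 0'
```

```text
[ 501.74155863 -278.97249638   95.        ] 50.87469846640554 6.295286515535891
time_s: 17.25
ee_pos: [430.9, -8.5, 211.8]
eef_rot: [[0.988, -0.152, -0.001], [-0.152, -0.988, 0.001], [-0.001, -0.001, -1.0]]
wrist_force: [0.2, 0.2, -0.4]
width: 27.4
finger_force: 15.0
time_s: 18.5
ee_pos: [444.7, -328.8, 160.3]
eef_rot: [[0.989, -0.149, -0.003], [-0.149, -0.989, 0.004], [-0.004, -0.004, -1.0]]
wrist_force: [-0.1, 0.4, 0.3]
width: 27.3
finger_force: 15.0
```

```bash
python3 -m pendant '255 0 -0.4 -2 0 0 0;255 0 -0.4 -4 0 0 0;255 0 -0.4 -5.5 0 0 0;255 0 -0.4 -6.5 0 0 0;255 0 -0.4 -7.2 0 0 0;255 0 -0.4 -7.2 0 0 0;255 0 -0.4 -7.2 0 0 0;255 0 -0.4 -7.2 0 0 0;255 0 -0.4 -7.2 0 0 0;255 0 -0.4 -7.2 0 0 0'
python3 -c "
from h import *
c=cam('top')
a=ray(c,(404.5,251.9),80)[0];b=ray(c,(408.7,218.2),92)[0];print(a,b,np.degrees(np.arctan2(b[1]-a[1],b[0]-a[0])))
print(proj(c,[[451,-278,83],[442.5,-333.4,83],[459.5,-222.6,83]]))"

```

```text
time_s: 19.75
ee_pos: [445.5, -334.6, 90.3]
eef_rot: [[0.989, -0.15, 0.0], [-0.15, -0.989, 0.002], [-0.0, -0.002, -1.0]]
wrist_force: [1.9, 4.5, -0.2]
width: 27.3
finger_force: 15.1
[ 400.98295524 -270.28643518   80.        ] [ 499.8603361  -282.78395287   92.        ] -7.203650065125388
[[406.87932516 234.88178387]
 [425.7186515  237.73387149]
 [388.09295052 232.0406039 ]]
```

```bash
python3 -m pendant '255 0 0.1 0 0 0 0;255 0 0.1 0 0 0 0;255 0 0.1 0 0 0 0;255 0 0.1 0 0 0 0;255 0 0.1 0 0 0 0;255 0 0.1 0 0 0 0;255 0 0.1 0 0 0 0;255 0 0.1 0 0 0 0;255 0 0.1 0 0 0 0;255 0 0.1 0 0 0 0'
python3 - <<'E'
from h import *
s=cam("scene");c=cam("top")
save(s,"p4a.png",(330,110,460,230),3);save(c,"p4b.png",(345,160,485,280),3)
a=cv2.imread("pics/p4a.png");b=cv2.imread("pics/p4b.png")
cv2.imwrite("pics/p4.png",cv2.resize(np.hstack([a,b]),None,fx=.95,fy=.95))
print(manip.sense()["wrist_force"],manip.sense()["moment"])
E
```

```text
time_s: 21.05
ee_pos: [445.3, -334.7, 90.4]
eef_rot: [[0.989, -0.151, 0.0], [-0.151, -0.989, 0.0], [-0.0, -0.0, -1.0]]
wrist_force: [1.5, 4.3, 0.8]
width: 27.4
finger_force: 15.1
[1.76254196 3.41179479 0.51374132] [ 0.82183366 -0.3456179   0.19135427]
```

View pics/p4.png

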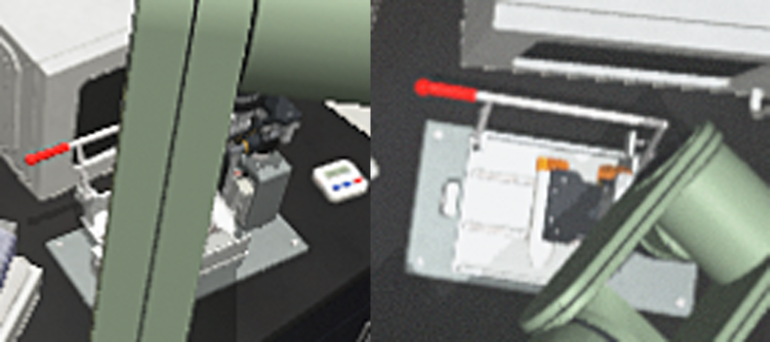

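```bash
python3 -m pendant '255 0 0.3 0 0 0 0;255 0 0.3 0 0 0 0;255 0 0.3 0 0 0 0;255 0 0.3 0 0 0 0;255 0 0.3 0 0 0 0;255 0 0.3 -0.2 0 0 0;255 0 0.3 -0.4 0 0 0;255 0 0.3 -0.5 0 0 0;255 0 0.3 -0.5 0 0 0;255 0 0.3 -0.5 0 0 0'
```

```text
time_s: 22.4
ee_pos: [445.5, -331.6, 85.6]
eef_rot: [[0.989, -0.151, 0.0], [-0.151, -0.989, 0.0], [0.0, -0.0, -1.0]]
wrist_force: [0.9, 2.3, 2.7]
width: 27.1
finger_force: 15.0
```

```bash
python3 -m pendant '255 0 0.15 0 0 0 0;255 0 0.15 0 0 0 0;255 0 0.15 -0.1 0 0 0;255 0 0.15 -0.2 0 0 0;255 0 0.15 -0.3 0 0 0;255 0 0.15 -0.4 0 0 0;255 0 0.15 -0.4 0 0 0;255 0 0.15 -0.4 0 0 0;255 0 0.15 -0.4 0 0 0;255 0 0.15 -0.4 0 0 0'
```

```text
time_s: 23.65
ee_pos: [445.5, -330.1, 81.5]
eef_rot: [[0.989, -0.151, 0.0], [-0.151, -0.989, 0.0], [0.0, -0.0, -1.0]]
wrist_force: [2.8, 2.7, 4.4]
width: 27.1
finger_force: 15.0
```

```bash
python3 -m pendant '230 0 0.1 0 0 0 0;136 0 0.1 0 0 0 0;136 0 0.1 0 0 0 0;136 0 0.1 0 0 0 0;136 0 0.1 0 0 0 0;136 0 0.1 2 0 0 0;136 0 0.1 6 0 0 0;136 0 0.1 10 0 0 0;136 0 0.1 13 0 0 0;136 0 0.1 15 0 0 0'
python3 -m pendant '92 0 6 0 0 0 0;92 0 12 0 0 0 0;92 2 18 0 0 0 0;92 4 24 0 0 0 0;92 6 30 0 0 0 0;92 8 35 0 0 0 0;92 10 40 0 0 0 0.1;92 11 45 0 0 0 0.2;92 12 50 0 0 0 0.28;92 12 56 0 0 0 0.28'
python3 - <<'E'
from h import *
s=cam("scene");c=cam("top")
save(c,"p5.png",(360,175,480,265),6)
for t in tubes(c): print("top",t)
for t in tubes(s): print("sc",t)
E
```

```text
time_s: 24.9
ee_pos: [445.7, -329.8, 233.5]
eef_rot: [[0.989, -0.151, 0.002], [-0.151, -0.989, -0.002], [0.002, 0.002, -1.0]]
wrist_force: [0.1, -0.4, -0.6]
width: 44.0
finger_force: 0.0
time_s: 26.15
ee_pos: [565.9, 232.0, 231.3]
eef_rot: [[0.992, 0.128, 0.0], [0.128, -0.992, -0.0], [0.0, 0.0, -1.0]]
wrist_force: [0.4, -0.6, -0.5]
width: 60.0
finger_force: 0.0
sc (359, array([573.8, 394.4]), np.float64(132.4), np.float64(8.4), 28)
```

View pics/p5.png

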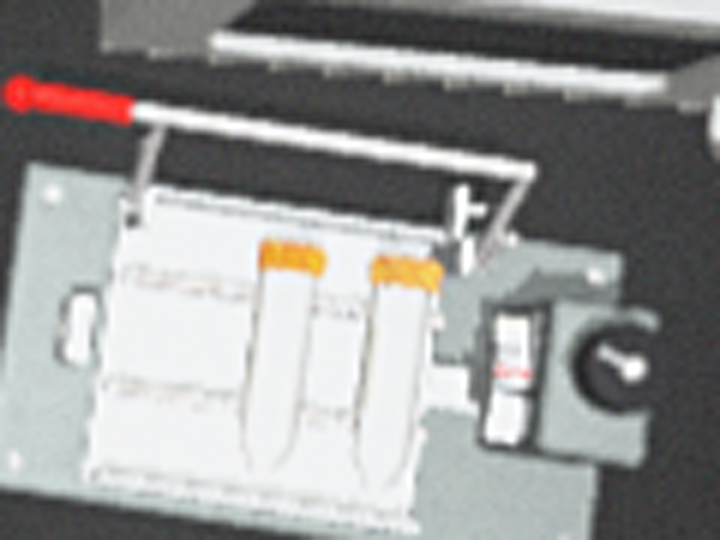

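```bash
python3 -c "
from h import *
c=cam('top');f=lambda P:np.array(P)/6+[360,175]
a=ray(c,f([(268,470),(380,488)]),80);b=ray(c,f([(292,258),(406,270)]),92);print(a,b,np.degrees(np.arctan2(b[:,1]-a[:,1],b[:,0]-a[:,0])))"
python3 -m pendant '92 0.2 6 0 0 0 0;92 0.2 12 0 0 0 0;92 0.2 16.2 0 0 0 0;92 0.2 16.2 -6 0 0 0;92 0.2 16.2 -11 0 0 0;92 0.2 16.2 -15 0 0 0;92 0.2 16.2 -18 0 0 0;92 0.2 16.2 -20 0 0 0;92 0.2 16.2 -21.5 0 0 0;92 0.2 16.2 -22.2 0 0 0'; python3 -m pendant '92 0 0 0 0 0 0;255 0 0 0 0 0 0;255 0 0 0 0 0 0;255 0 0 0 0 0 0;255 0 0 0 0 0 0;255 0 0 0 0 0 0;255 0 0 0 0 0 0;255 0 0 2 0 0 0;255 0 0 7 0 0 0;255 0 0 13 0 0 0'
```

```text
[[ 396.78348586 -270.67000368   80.        ]
 [ 387.93729654 -325.41832242   80.        ]] [[ 500.45177364 -282.70091338   92.        ]
 [ 494.42918069 -338.4961155    92.        ]] [-6.61967637 -7.00118402]
time_s: 27.55
ee_pos: [567.6, 392.4, 9.2]
eef_rot: [[0.992, 0.128, 0.0], [0.128, -0.992, -0.0], [0.0, 0.0, -1.0]]
wrist_force: [-0.4, -0.3, -0.4]
width: 60.3
finger_force: 0.0
time_s: 28.8
ee_pos: [566.2, 392.7, 140.0]
eef_rot: [[0.992, 0.129, -0.003], [0.129, -0.992, -0.0], [-0.003, 0.0, -1.0]]
wrist_force: [0.1, 0.2, -0.1]
width: 27.5
finger_force: 14.9
```

```bash
python3 -m pendant '255 0 0 6 0 0 0;255 -2 -2 8 0 0 0;255 -4 -7 8 0 0 -0.05;255 -6 -12 8 0 0 -0.1;255 -8 -17 8 0 0 -0.15;255 -10 -22 8 0 0 -0.2;255 -10.8 -27 8 0 0 -0.274;255 -10.8 -32 8 0 0 -0.274;255 -10.8 -37 8 0 0 -0.274;255 -10.8 -40 8 0 0 -0.274'; python3 -m pendant '255 0 -5 0 0 0 0;255 0 -10 0 0 0 0;255 0 -15 0 0 0 0;255 0 -19 0 0 0 0;255 0 -21.4 0 0 0 0;255 0 -21.4 0 0 0 0;255 0 -21.4 -5 0 0 0;255 0 -21.4 -9 0 0 0;255 0 -21.4 -11.5 0 0 0;255 0 -21.4 -11.5 0 0 0'
```

```text
time_s: 30.05
ee_pos: [459.5, -8.9, 220.8]
eef_rot: [[0.989, -0.146, 0.003], [-0.146, -0.989, -0.0], [0.003, -0.0, -1.0]]
wrist_force: [0.5, -0.5, -0.7]
width: 27.5
finger_force: 14.9
time_s: 31.3
ee_pos: [457.8, -218.6, 102.8]
eef_rot: [[0.99, -0.143, -0.004], [-0.143, -0.99, 0.003], [-0.004, -0.003, -1.0]]
wrist_force: [-0.5, 0.1, -1.0]
width: 27.1
finger_force: 14.9
```

```bash
python3 -m pendant '255 0 0 0 0 0 0;255 0 0 -0.5 0 0 0;255 0 0 -1.1 0 0 0;255 0 0 -1.7 0 0 0;255 0 0 -2.2 0 0 0;255 0 0 -2.5 0 0 0;255 0 0 -2.5 0 0 0;255 0 0 -2.5 0 0 0;255 0 0 -2.5 0 0 0;255 0 0 -2.5 0 0 0'
```

```text
time_s: 32.55
ee_pos: [459.1, -221.0, 79.3]
eef_rot: [[0.989, -0.145, -0.0], [-0.145, -0.989, 0.0], [-0.0, -0.0, -1.0]]
wrist_force: [-0.3, 1.5, 0.0]
width: 26.9
finger_force: 15.0
```

```bash
python3 -m pendant '255 0 0 -0.1 0 0 0;255 0 0 -0.2 0 0 0;255 0 0 -0.2 0 0 0;255 0 0 -0.2 0 0 0;230 0 0 -0.2 0 0 0;136 0 0 -0.2 0 0 0;136 0 0 -0.2 0 0 0;136 0 0 -0.2 0 0 0;136 0 0 2 0 0 0;136 0 0 6 0 0 0'
python3 -m pendant '136 -3 0 6 0 0 0;136 -6 0 10 0 0 0;136 -10 4 10 0 0 0;136 -10 8 10 0 0 0;136 -10 12 10 0 0 0;136 -10 16 10 0 0 0;136 -10 20 10 0 0 0;136 -10 24 10 0 0 0;136 -10 28 10 0 0 0;136 -10 32 10 0 0 0'
python3 - <<'E'
from h import *
s=cam("scene");c=cam("top")
save(s,"p6a.png",(330,110,460,230),3);save(c,"p6b.png",(360,160,480,280),3)
a=cv2.imread("pics/p6a.png");b=cv2.imread("pics/p6b.png")
cv2.imwrite("pics/p6.png",cv2.resize(np.hstack([a,b]),None,fx=1.06,fy=1.06,interpolation=2))
print(tubes(c))
E
```

```text
time_s: 33.8
ee_pos: [457.9, -220.5, 138.3]
eef_rot: [[0.989, -0.145, -0.004], [-0.145, -0.989, 0.002], [-0.004, -0.002, -1.0]]
wrist_force: [0.1, 0.2, 0.5]
width: 43.8
finger_force: 0.0
time_s: 35.05
ee_pos: [359.4, 100.0, 239.7]
eef_rot: [[0.989, -0.145, 0.002], [-0.145, -0.989, -0.0], [0.002, -0.0, -1.0]]
wrist_force: [0.8, -0.4, -0.3]
width: 43.7
finger_force: 0.0
[]
```

View pics/p6.png

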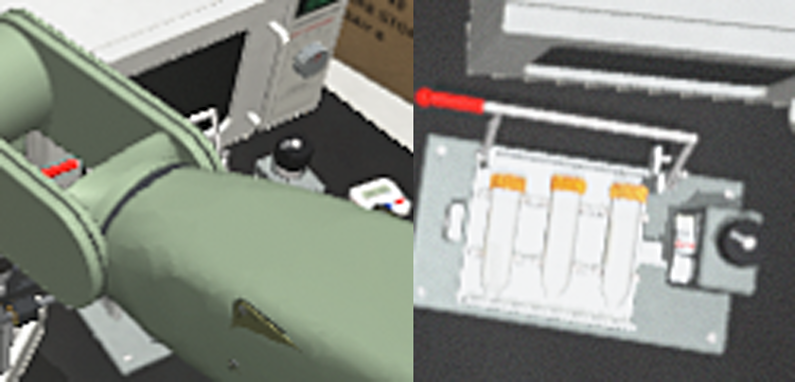

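```bash
python3 -c "
from h import *
c=cam('top');s=cam('scene')
print('mw bottom FL',ray(s,(88/6+330,300/6+130),0))
print('mw top FL',ray(s,(346.7,136.3),200),[ray(c,(u/1.25,v/1.25),z).round().tolist() for (u,v,z) in ((475,222,0),(488,203,200),(475,222,100))])
print('front lip',ray(c,np.array([(278,65),(690,103),(180,72)])/5.5+[345,170],150))
print('knob',tri(c,(462.7,236.1),s,(422.1,158.7)))
print('grip exp', [ray(c,np.array(p)/5.5+[345,170],170).round(1).tolist() for p in ((95,113),(205,128))])
"
```

```text
mw bottom FL [[ 630.19057831 -211.88671534    0.        ]]
mw top FL [[ 660.82703992 -233.70499052  200.        ]] [[[636.0, -214.0, 0.0]], [[646.0, -214.0, 200.0]], [[620.0, -199.0, 100.0]]]
front lip [[ 599.90109866 -235.86652609  150.        ]
 [ 579.4753662  -447.33590624  150.        ]
 [ 596.3817837  -185.13206858  150.        ]]
knob [ 445.66033386 -421.02995745  147.81593685]
grip exp [[[572.5, -138.8, 170.0]], [[564.7, -194.5, 170.0]]]
```

```bash
python3 -m pendant '163 2 -3 0 0 0 0.16;163 5 -6 0 0 0 0.32;163 8 -10 0 0 0 0.48;163 11 -14 0 0 0 0.64;163 14 -18 0 0 0 0.8;163 17 -22 0 0 0 0.96;163 20.9 -26 0 0 0 1.12;163 20.9 -26 0 0 0 1.28;163 20.9 -26 0 0 0 1.44;163 20.9 -26 0 0 0 1.571' 10
python3 -m pendant '163 0 0 0 0 0 0;163 0 0 0 0 0 0;163 0 0 0 0 0 0;163 0 0 -1 0 0 0;163 0 0 -2 0 0 0;163 0 0 -3 0 0 0;163 0 0 -4 0 0 0;163 0 0 -4 0 0 0;163 0 0 -4 0 0 0;163 0 0 -4 0 0 0'
python3 - <<'E'
from h import *
s=cam("scene");c=cam("top");cc=c
e=manip.sense()["ee_pos"]
print("scene tcp px",proj(s,[e])," grip px est",proj(s,[[568,-160,170]]))
save(s,"p7.png",(300,90,420,190),5)
E
```

```text
time_s: 36.5
ee_pos: [567.5, -163.8, 239.0]
eef_rot: [[0.143, 0.99, -0.001], [0.99, -0.143, -0.0], [-0.001, -0.001, -1.0]]
wrist_force: [0.6, 0.0, -0.2]
width: 34.4
finger_force: 0.0
time_s: 37.75
ee_pos: [568.7, -161.4, 200.1]
eef_rot: [[0.144, 0.99, 0.001], [0.99, -0.144, -0.001], [-0.0, 0.001, -1.0]]
wrist_force: [-0.3, -0.0, -0.0]
width: 34.2
finger_force: 0.0
scene tcp px [[346.85782108 158.9271649 ]]  grip px est [[346.23466088 165.17531608]]
```

View pics/p7.png

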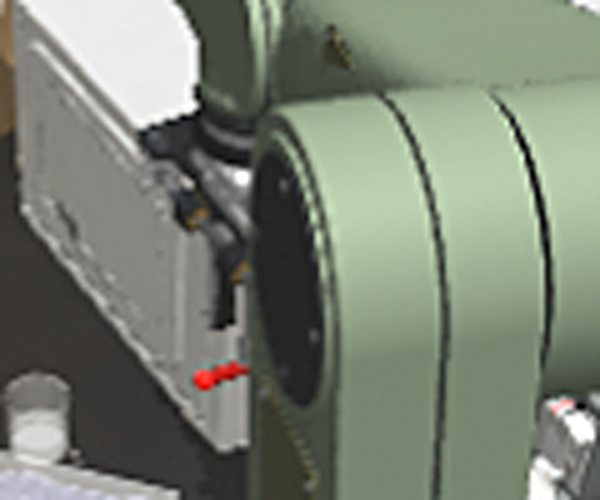

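```bash
python3 -m pendant '163 0 0 -0.7 0 0 0;163 0 0 -1.4 0 0 0;163 0 0 -2.1 0 0 0;163 0 0 -2.8 0 0 0;163 0 0 -3.5 0 0 0;163 0 0 -4.2 0 0 0;163 0 0 -4.2 0 0 0;163 0 0 -4.2 0 0 0;163 0 0 -4.2 0 0 0;163 0 0 -4.2 0 0 0'
```

```text
time_s: 39.1
ee_pos: [568.5, -161.3, 157.8]
eef_rot: [[0.144, 0.99, 0.001], [0.99, -0.144, -0.0], [-0.0, 0.001, -1.0]]
wrist_force: [-0.8, -0.7, -0.9]
width: 33.9
finger_force: 0.0
```

```bash
python3 -m pendant '163 -1 0.15 0.1 0 0 0;163 -2 0.3 0.4 0 0 0;163 -3.2 0.45 0.7 0 0 0;163 -4.4 0.6 0.9 0 0 0;163 -5.6 0.8 0.9 0 0 0;163 -6.8 0.95 0.6 0 0 0;163 -7.8 1.1 0.2 0 0 0;163 -8.5 1.2 0 0 0 0;163 -8.5 1.2 0 0 0 0;163 -8.5 1.2 0 0 0 0'
python3 -c "
from h import *
for n in('top','scene'):
    c=cam(n);h=cv2.cvtColor(c['img'],cv2.COLOR_RGB2HSV)
    m=cv2.inRange(h,(0,150,100),(4,255,255))|cv2.inRange(h,(174,150,100),(180,255,255));k=np.zeros_like(m)
    k[150:280,340:420]=255;p=np.argwhere(m&k)[:,::-1];print(n,len(p),p.mean(0) if len(p) else '')
"
```

```text
time_s: 40.35
ee_pos: [483.1, -149.1, 157.2]
eef_rot: [[0.145, 0.99, -0.001], [0.99, -0.145, 0.0], [0.0, -0.001, -1.0]]
wrist_force: [0.9, 0.5, -0.0]
width: 34.1
finger_force: 0.1
top 0 
scene 36 [353.52777778 179.97222222]
```

```bash
python3 -m pendant '163 -0.5 0.07 -0.3 0 0 0;163 -1 0.14 -0.7 0 0 0;163 -1.6 0.22 -1.2 0 0 0;163 -2.2 0.3 -2 0 0 0;163 -2.8 0.4 -2.7 0 0 0;163 -2.8 0.4 -2.7 0 0 0;163 -2.8 0.4 -2.7 0 0 0;163 -2.8 0.4 -2.7 0 0 0;163 -2.8 0.4 -2.7 0 0 0;163 -2.8 0.4 -2.7 0 0 0'
python3 -c "
from h import *
print(manip.sense()['moment'])
for n in('top','scene'):
    c=cam(n);h=cv2.cvtColor(c['img'],cv2.COLOR_RGB2HSV)
    m=cv2.inRange(h,(0,150,100),(4,255,255))|cv2.inRange(h,(174,150,100),(180,255,255));k=np.zeros_like(m)
    k[150:280,330:420]=255;p=np.argwhere(m&k)[:,::-1];print(n,len(p),p.mean(0) if len(p) else '')
    for z,x in((170,480),(142,456),(105,440)): print(proj(c,[[x,-152,z]]))
"
```

```text
time_s: 41.7
ee_pos: [455.5, -145.3, 130.6]
eef_rot: [[0.144, 0.99, 0.0], [0.99, -0.144, -0.0], [-0.0, 0.0, -1.0]]
wrist_force: [0.2, -0.7, -0.8]
width: 33.7
finger_force: 0.0
[-0.02728389 -0.06524884 -0.03285341]
top 0 
[[367.4880498  223.67009743]]
[[366.49700851 232.66768229]]
[[365.16916207 238.5732532 ]]
scene 20 [355.55 199.2 ]
[[360.36050331 181.20895565]]
[[364.16793655 190.81608282]]
[[366.18754289 200.43870119]]
```

```bash
python3 -m pendant '163 0 0 2 0 0 0;163 0 0 5 0 0 0;163 0 0 8 0 0 0;163 0 2 11 0 0 0;163 0 7 11 0 0 0;163 0 12 11 0 0 0;163 -3 17 11 0 0 0;163 -6 22 11 0 0 0;163 -9 26 11 0 0 0;163 -9 26 11 0 0 0'
python3 - <<'E'
from h import *
s=cam("scene");c=cam("top")
save(s,"p8a.png",(330,110,460,230),3);save(c,"p8b.png",(360,160,480,280),3)
a=cv2.imread("pics/p8a.png");b=cv2.imread("pics/p8b.png")
cv2.imwrite("pics/p8.png",cv2.resize(np.hstack([a,b]),None,fx=1.06,fy=1.06,interpolation=2))
E
```

```text
time_s: 43.05
ee_pos: [363.6, 116.8, 240.5]
eef_rot: [[0.139, 0.99, 0.0], [0.99, -0.139, 0.0], [0.0, 0.0, -1.0]]
wrist_force: [1.5, -0.5, 0.4]
width: 34.0
finger_force: 0.0
```

View pics/p8.png

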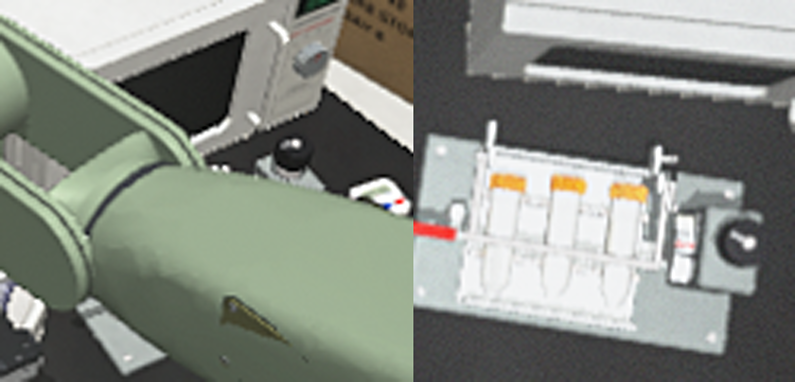

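```bash
python3 - <<'E'
from h import *
s=cam("scene");c=cam("top")
for z in range(135,171,5):
    P=ray(c,(462.8,236.4),z+13)[0].copy(); P[2]=z; print(z,P[:2].round(1),proj(s,[P]).round(1))
b=ray(c,(437.5,244),105)[0];print("bar",b, (b[:2]-[450,-277])@[.99,-.139],(b[:2]-[450,-277])@[.139,.99])
# knob dark blob in scene
h=cv2.cvtColor(s["img"],cv2.COLOR_RGB2HSV)[145:180,405:440,2]
for r in h[::1]: print(''.join('#' if v<70 else '.' for v in r))
h=cv2.cvtColor(c["img"],cv2.COLOR_RGB2HSV)[224:250,450:480,2]
for r in h: print(''.join('%4d'%v for v in r))
E
```

```text
135 [ 444.9 -421.1] [[421.5 161.3]]
140 [ 444.8 -419.5] [[421.5 160.5]]
145 [ 444.7 -417.8] [[421.5 159.8]]
150 [ 444.6 -416.1] [[421.5 159. ]]
155 [ 444.5 -414.5] [[421.4 158.2]]
160 [ 444.4 -412.8] [[421.4 157.5]]
165 [ 444.3 -411.2] [[421.4 156.7]]
170 [ 444.2 -409.5] [[421.4 155.9]]
bar [ 423.94560489 -361.47977799  105.        ] -14.051162016907906 -87.25654113474005
......................#############
...................################
.................##################
...............####################
............#######################
..........#########################
.....#.############################
....###############################
...################################
##############......###############
#############.......###############
#############......################
###################################
##########.########################
########...########################
######.....########################
#####.......#######################
#####........########.#############
#####.#........######..############
........................###########
.....
[... 2980 characters left out ...]
201 202 195 199 182 162 152 147 154 161 156 135  91  65  56  68  65  68  64  64  60  59  57  60
 157 198 199 202 195 196 194 197 195 197 195 197 198 195 197 199 188 141  80  59  63  65  65  63  61  64  67  66  55  61
 166 203 200 197 196 196 196 198 200 195 197 195 194 197 194 188 188 129  68  59  55  61  61  62  63  69  62  63  64  60
 171 202 204 197 200 198 196 194 194 197 193 193 193 193 191 190 185 126  63  58  59  65  58  61  64  66  62  58  59  59
 174 200 199 198 199 197 199 200 199 192 194 193 190 189 190 191 177 116  62  58  65  65  64  61  66  62  61  62  61  62
 149 174 183 188 193 193 192 193 190 193 191 194 195 193 191 194 185 123  65  58  63  65  68  60  61  61  62  61  60  62
```

```bash
python3 - <<'E'
from h import *
s=cam("scene");c=cam("top")
i=s["img"].max(2)[148:164,414:430]
for r in i: print(''.join('%4d'%v for v in r))
P=tri(c,(465.2,236.2),s,(421.2,155));print(P,proj(c,[P]),proj(s,[P]))
E
```

```text
141 160 169 130 123  75  32  37  43  46  47  47  50  50  50  51
 179 113 123  61  36  41  43  47  49  48  47  49  49  49  51  49
 153  33  37  42  45  47  48  49  47  49  48  51  51  50  50  48
  38  44  47  47  50  48  47  47  45  45  47  47  49  52  50  50
  47  48  50  50  48  45  42  40  38  39  42  43  46  51  50  50
  48  48  50  49  43  37  33  28  69  65  32  40  45  50  50  50
  50  50  50  35  37  89 147 135 241 235 117  34  44  45  49  50
  49  50  46  22  96 137 157 144 241 255 131  33  43  44  46  51
  50  51  38  27  88 106  76  73 100 137  68  37  45  45  43  52
  48  49  32  29  30  33  41  35  33  35  39  44  47  42  38  50
  44  81  24  27  29  29  36  39  50  48  48  46  43  32  42  50
 180 124  38  26  30  26  29  36  41  43  40  39  31  28  50  51
 214 134  60  24  30  31  30  35  30  30  29  32  25  34  52  51
 201 126  85  17  20  30  27  30  32  28  28  25  24  38  53  51
 197 119 113 120  39  14  23  26  28  26  20  25  80  39  47  51
 195 115 119 143 160 117  37  12  10  15  64  51 120 114  38  46
[ 447.70850898 -418.70949454  166.74555683] [[464.1403043  235.23282481]] [[422.27418551 154.96776342]]
```

```bash
python3 -m pendant '92 1.5 -5 0 0 0 0.1;92 3 -10 0 0 0 0.25;92 4.5 -15 0 0 0 0.4;92 6 -20 0 0 0 0.55;92 6.5 -25 0 0 0 0.7;92 7 -30 0 0 0 0.85;92 7.5 -35 0 0 0 1;92 8.2 -40 0 0 0 1.15;92 8.2 -45 0 0 0 1.3;92 8.2 -48 0 0 0 1.4' 15
python3 -m pendant '92 0 -2 0 0 0 0.1;92 0 -4 0 0 0 0.25;92 0 -5.5 0 0 0 0.4;92 0 -5.5 0 0 0 0.55;92 0 -5.5 -2 0 0 0.6;92 0 -5.5 -4 0 0 0.6;92 0 -5.5 -5 0 0 0.6;92 0 -5.5 -5 0 0 0.6;92 0 -5.5 -5 0 0 0.6;92 0 -5.5 -5 0 0 0.6'
python3 -c "
from h import *
s=manip.sense();print(s['joints'].round(),np.degrees(np.arctan2(s['eef_rot'][1,0],s['eef_rot'][0,0])))"
```

```text
time_s: 44.6
ee_pos: [446.2, -369.0, 239.6]
eef_rot: [[-0.95, 0.311, -0.001], [0.311, 0.95, 0.0], [0.001, 0.0, -1.0]]
wrist_force: [1.1, -0.1, 0.3]
width: 60.0
finger_force: 0.0
time_s: 45.85
ee_pos: [447.7, -420.8, 191.6]
eef_rot: [[-0.96, -0.28, 0.001], [-0.28, 0.96, -0.002], [-0.001, -0.002, -1.0]]
wrist_force: [0.4, -0.1, 0.3]
width: 60.1
finger_force: 0.0
[ -51.   17.   83.   -0.   79. -158.] -163.71716290822582
```

```bash
python3 -m pendant '92 -0.1 0.2 0 0 0 0;92 -0.1 0.2 -1 0 0 0;92 -0.1 0.2 -2 0 0 0;92 -0.1 0.2 -3 0 0 0;92 -0.1 0.2 -4 0 0 0;92 -0.1 0.2 -4.8 0 0 0;92 -0.1 0.2 -4.8 0 0 0;92 -0.1 0.2 -4.8 0 0 0;92 -0.1 0.2 -4.8 0 0 0;92 -0.1 0.2 -4.8 0 0 0' 10
python3 -m pendant '130 0 0 0 0 0 0;160 0 0 0 0 0 0;255 0 0 0 0 0 0;255 0 0 0 0 0 0;255 0 0 0 0 0 0;255 0 0 0 0 0 0;255 0 0 0 0 0 0;255 0 0 0 0 0 0;255 0 0 0 0 0 0;255 0 0 0 0 0 0'
```

```text
time_s: 47.1
ee_pos: [446.5, -418.4, 142.9]
eef_rot: [[-0.96, -0.28, 0.001], [-0.28, 0.96, -0.001], [-0.0, -0.001, -1.0]]
wrist_force: [1.1, -0.3, -0.3]
width: 60.1
finger_force: 0.0
time_s: 48.35
ee_pos: [446.9, -420.3, 142.7]
eef_rot: [[-0.96, -0.28, 0.002], [-0.28, 0.96, -0.004], [-0.001, -0.005, -1.0]]
wrist_force: [1.4, -4.7, -2.2]
width: 39.6
finger_force: 10.0
```

```bash
python3 -m pendant '255 0 -0.3 0 0 0 0;255 0 -0.3 0 0 0 -0.17;255 0 -0.3 0 0 0 -0.34;255 0 -0.3 0 0 0 -0.51;255 0 -0.3 0 0 0 -0.68;255 0 -0.3 0 0 0 -0.85;255 0 -0.3 0 0 0 -1.02;255 0 -0.3 0 0 0 -1.19;255 0 -0.3 0 0 0 -1.36;255 0 -0.3 0 0 0 -1.5' 15
```

```text
time_s: 49.6
ee_pos: [447.0, -420.2, 142.6]
eef_rot: [[-0.344, 0.939, 0.001], [0.939, 0.344, 0.002], [0.001, 0.001, -1.0]]
wrist_force: [1.9, 2.7, 1.1]
width: 39.8
finger_force: 15.0
```

```bash
python3 -m pendant '255 0.1 0.1 0 0 0 -0.17;255 0.1 0.1 0 0 0 -0.34;255 0.1 0.1 0 0 0 -0.51;255 0.1 0.1 0 0 0 -0.68;255 0.1 0.1 0 0 0 -0.85;255 0.1 0.1 0 0 0 -1.02;255 0.1 0.1 0 0 0 -1.19;255 0.1 0.1 0 0 0 -1.36;255 0.1 0.1 0 0 0 -1.53;255 0.1 0.1 0 0 0 -1.7'
python3 -m pendant '255 0 0 0 0 0 -0.17;255 0 0 0 0 0 -0.34;255 0 0 0 0 0 -0.51;255 0 0 0 0 0 -0.68;255 0 0 0 0 0 -0.85;255 0 0 0 0 0 -1.02;255 0 0 0 0 0 -1.19;255 0 0 0 0 0 -1.36;255 0 0 0 0 0 -1.53;255 0 0 0 0 0 -1.7'
python3 -c "
from h import *
c=cam('top');s=manip.sense();print(s['joints'].round())
save(c,'p9.png',(400,180,480,260),7)"
```

```text
time_s: 50.85
ee_pos: [447.2, -420.3, 142.6]
eef_rot: [[0.976, 0.219, -0.0], [0.219, -0.976, -0.0], [-0.0, -0.0, -1.0]]
wrist_force: [-0.4, -0.8, 0.4]
width: 39.8
finger_force: 15.0
time_s: 52.1
ee_pos: [447.0, -420.4, 142.6]
eef_rot: [[0.091, -0.996, -0.001], [-0.996, -0.091, -0.0], [0.0, 0.001, -1.0]]
wrist_force: [-0.5, 0.0, 0.7]
width: 39.6
finger_force: 15.0
[-51.  20.  86.  -0.  74. 124.]
```

View pics/p9.png

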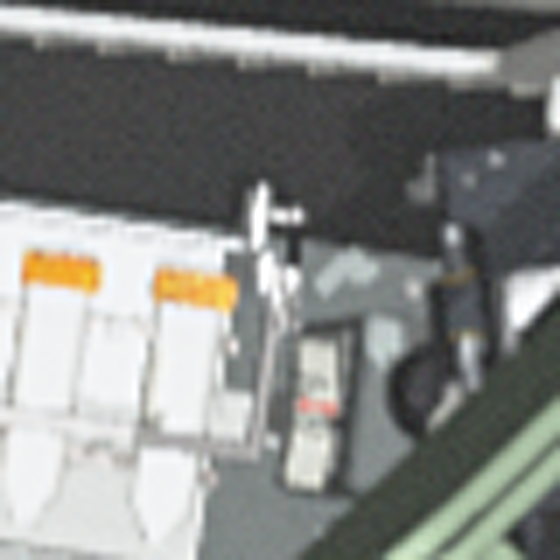

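```bash
python3 -m pendant '92 0 0 0 0 0 0;92 0 0 0 0 0 0;92 0 0 0 0 0 0;92 0 0 0 0 0 0.18;92 0 0 0 0 0 0.36;92 0 0 0 0 0 0.54;92 0 0 0 0 0 0.72;92 0 0 0 0 0 0.9;92 0 0 0 0 0 1.08;92 0 0 0 0 0 1.26'
python3 -m pendant '92 0 0 0 0 0 0.18;92 0 0 0 0 0 0.36;92 0 0 0 0 0 0.54;92 0 0 0 0 0 0.72;92 0 0 0 0 0 0.9;92 0 0 0 0 0 1.08;92 0 0 0 0 0 1.26;92 0 0 0 0 0 1.44;92 0 0 0 0 0 1.62;92 0 0 0 0 0 1.8'
python3 -m pendant '92 0 0 0 0 0 0.18;92 0 0 0 0 0 0.36;92 0 0 0 0 0 0.54;92 0 0 0 0 0 0.72;92 0 0 0 0 0 0.9;92 0 0 0 0 0 1.08;92 0 0 0 0 0 1.26;92 0 0 0 0 0 1.44;92 0 0 0 0 0 1.62;92 0 0 0 0 0 1.8'
python3 -m pendant '92 0 0 0 0 0 0.02;92 0 0 0 0 0 0.02;255 0 0 0 0 0 0.02;255 0 0 0 0 0 0.02;255 0 0 0 0 0 0.02;255 0 0 0 0 0 0.02;255 0 0 0 0 0 0.02;255 0 0 0 0 0 0.02;255 0 0 0 0 0 0.02;255 0 0 0 0 0 0.02'
python3 -c "
from h import *
c=cam('top');print(manip.sense()['joints'].round())
print(c['img'][228:256,440:452].min(2))"
```

```text
time_s: 53.4
ee_pos: [447.3, -420.2, 142.4]
eef_rot: [[0.979, -0.206, -0.0], [-0.206, -0.979, 0.0], [-0.0, -0.0, -1.0]]
wrist_force: [0.5, -0.0, 0.2]
width: 59.8
finger_force: 0.0
time_s: 54.65
ee_pos: [447.3, -420.1, 142.4]
eef_rot: [[-0.022, 1.0, -0.0], [1.0, 0.022, 0.0], [0.0, -0.0, -1.0]]
wrist_force: [0.1, 0.5, 0.7]
width: 60.2
finger_force: 0.0
time_s: 55.9
ee_pos: [447.3, -420.1, 142.4]
eef_rot: [[-0.969, -0.248, -0.0], [-0.248, 0.969, 0.0], [0.0, 0.0, -1.0]]
wrist_force: [-0.5, 0.8, 0.0]
width: 60.1
finger_force: 0.0
time_s: 57.15
ee_pos: [447.3, -420.2, 142.4]
eef_rot: [[-0.965, -0.261, -0.0], [-0.261, 0.965, 0.0], [0.0, 0.0, -1.0]]
wrist_force: [0.7, 0.5, -1.3]
width: 39.7
finger_force: 15.0
[ -51.   20.   86.    0.   74. -156.]
[[133 110 122 140 147 133 121 117 111 133 100  76]
 [128 118 137 187 193 168 141 125  95 109  75  66]
 [125 113 117 157 165 146 112 105  76  68  64  65]
 [125 113  95  84  84  77  72  68  66  70  66  70]
 [130 106  82  56  68  68  62  65  76  64  68  66]
 [125 104  71  47  70  69  67  70 111  75  72  65]
 [129 104  86  52  71  78  68  79 104  77  67
[... 377 characters left out ...]
219 202 104  55  66  72  70  70  66]
 [105 147 223 227 229 127  53  62  71  70  68  70]
 [ 98 176 219 223 227 152  73  60  73  69  63  65]
 [104 197 218 217 221 181  92  53  65  70  72  67]
 [121 209 220 215 215 206 112  51  67  72  69  69]
 [128 211 218 215 219 217 126  60  58  62  70  63]
 [111 192 198 212 213 215 136  60  60  70 101  73]
 [107 142 140 170 175 175 105  56  58  71 119  79]
 [116 107 102 106 101 110  87  76  54  71 100  78]
 [121 126 128 119 118 115 112 100  59  60  75  65]
 [126 126 130 132 125 128 131 120  82  62  62  65]
 [132 123 126 129 130 125 130 121  84  66  68  68]
 [128 128 126 122 128 131 121 102  74  60  63  64]
 [128 121 125 128 132 135 105  74  62  68  66  69]]
```

```bash
python3 -m pendant '255 0 0 0 0 0 -0.17;255 0 0 0 0 0 -0.34;255 0 0 0 0 0 -0.51;255 0 0 0 0 0 -0.68;255 0 0 0 0 0 -0.85;255 0 0 0 0 0 -1.02;255 0 0 0 0 0 -1.19;255 0 0 0 0 0 -1.36;255 0 0 0 0 0 -1.53;255 0 0 0 0 0 -1.7'
python3 -m pendant '255 0 0 0 0 0 -0.17;255 0 0 0 0 0 -0.34;255 0 0 0 0 0 -0.51;255 0 0 0 0 0 -0.68;255 0 0 0 0 0 -0.85;255 0 0 0 0 0 -1.02;255 0 0 0 0 0 -1.19;255 0 0 0 0 0 -1.36;255 0 0 0 0 0 -1.53;255 0 0 0 0 0 -1.7'
python3 -m pendant '255 0 0 0 0 0 -0.18;255 0 0 0 0 0 -0.36;255 0 0 0 0 0 -0.54;255 0 0 0 0 0 -0.72;255 0 0 0 0 0 -0.9;255 0 0 0 0 0 -1.08;255 0 0 0 0 0 -1.26;255 0 0 0 0 0 -1.44;255 0 0 0 0 0 -1.62;255 0 0 0 0 0 -1.8'
cat >> h.py <<'E'
def scale(c):
    a=c["img"][226:254,441:450].astype(int)
    for i,r in enumerate(a): print(226+i,' '.join('%3d/%3d'%(p[0],p[1]) for p in r[1:8]))
E
python3 -c "
from h import *
c=cam('top');print(manip.sense()['joints'].round());scale(c)"
```

```text
time_s: 58.45
ee_pos: [447.1, -420.6, 142.4]
eef_rot: [[-0.129, 0.992, -0.0], [0.992, 0.129, -0.001], [-0.001, -0.0, -1.0]]
wrist_force: [-0.3, -0.4, 0.1]
width: 39.9
finger_force: 15.0
time_s: 59.7
ee_pos: [446.8, -420.3, 142.4]
eef_rot: [[1.0, 0.0, -0.001], [0.0, -1.0, -0.0], [-0.001, 0.0, -1.0]]
wrist_force: [-2.0, -0.3, 0.2]
width: 39.6
finger_force: 15.0
time_s: 60.95
ee_pos: [447.1, -420.0, 142.4]
eef_rot: [[-0.227, -0.974, -0.001], [-0.974, 0.227, 0.0], [-0.0, 0.001, -1.0]]
wrist_force: [-0.7, 0.8, 1.2]
width: 39.6
finger_force: 15.0
[-51.  20.  86.  -0.  74. 142.]
226 168/165 111/115  85/ 88  78/ 83  78/ 82  63/ 68  75/ 75
227 179/179 112/112  75/ 76  77/ 81  85/ 84  89/ 92  88/ 92
228 153/151 113/114  95/ 97  98/ 96 100/100  99/ 98 101/105
229 124/125 146/149 152/158 154/157 121/124 118/119 107/108
230 130/134 195/200 198/197 199/203 184/183 178/181 115/116
231 131/132 212/216 221/223 218/219 214/216 214/216 128/132
232 136/137 213/217 219/221 215/218 219/221 214/219 131/133
233 132/131 217/221 221/223 215/218 218/219 221/222 132/132
234 126/130 195/198 204/205 218/221 221/2
[... 458 characters left out ...]
 201/202 203/204 214/218 154/159 105/109
243 207/209 207/209 193/197 195/194 208/209 153/159 110/115
244 224/224 226/228 221/224 226/227 224/223 152/155  98/102
245 225/227 221/223 220/223 225/227 197/201 148/149  84/ 86
246 220/222 219/221 220/220 222/223 189/190 143/147  84/ 84
247 221/223 217/218 219/221 221/225 158/161 109/110  71/ 75
248 218/221 215/218 219/220 223/225 127/129  72/ 73  68/ 69
249 210/209 213/213 219/219 204/206 109/111  62/ 63  60/ 69
250 171/174 183/185 192/193 161/163  96/100  72/ 76  77/ 79
251 124/131 127/134 141/147 124/131 114/121 107/110 105/114
252 122/130 124/130 123/129 124/131 128/135 127/136 123/129
253 125/131 126/134 124/131 129/135 130/135 122/130 106/113
```

```bash
python3 -m pendant '92 0 0 0 0 0 0;92 0 0 0 0 0 0;92 0 0 0 0 0 0;92 0 0 0 0 0 0.18;92 0 0 0 0 0 0.36;92 0 0 0 0 0 0.54;92 0 0 0 0 0 0.72;92 0 0 0 0 0 0.9;92 0 0 0 0 0 1.08;92 0 0 0 0 0 1.26'
python3 -m pendant '92 0 0 0 0 0 0.18;92 0 0 0 0 0 0.36;92 0 0 0 0 0 0.54;92 0 0 0 0 0 0.72;92 0 0 0 0 0 0.9;92 0 0 0 0 0 1.08;92 0 0 0 0 0 1.26;92 0 0 0 0 0 1.44;92 0 0 0 0 0 1.62;92 0 0 0 0 0 1.8'
python3 -m pendant '92 0 0 0 0 0 0.18;92 0 0 0 0 0 0.36;92 0 0 0 0 0 0.54;92 0 0 0 0 0 0.72;92 0 0 0 0 0 0.9;92 0 0 0 0 0 1.08;92 0 0 0 0 0 1.26;92 0 0 0 0 0 1.44;92 0 0 0 0 0 1.62;92 0 0 0 0 0 1.8'
python3 -m pendant '92 0 0 0 0 0 0.18;92 0 0 0 0 0 0.32;92 0 0 0 0 0 0.32;255 0 0 0 0 0 0.32;255 0 0 0 0 0 0.32;255 0 0 0 0 0 0.32;255 0 0 0 0 0 0.32;255 0 0 0 0 0 0.32;255 0 0 0 0 0 0.32;255 0 0 0 0 0 0.32'
python3 -c "
from h import *
print(manip.sense()['joints'].round())"
```

```text
time_s: 62.25
ee_pos: [447.3, -420.2, 142.4]
eef_rot: [[0.864, -0.503, 0.0], [-0.503, -0.864, -0.0], [0.0, 0.0, -1.0]]
wrist_force: [0.0, 0.1, -0.0]
width: 60.1
finger_force: 0.0
time_s: 63.5
ee_pos: [447.3, -420.3, 142.4]
eef_rot: [[0.294, 0.956, -0.0], [0.956, -0.294, -0.0], [-0.0, 0.0, -1.0]]
wrist_force: [-0.1, -0.3, -0.9]
width: 60.3
finger_force: 0.0
time_s: 64.75
ee_pos: [447.3, -420.2, 142.4]
eef_rot: [[-0.998, 0.069, 0.0], [0.069, 0.998, -0.0], [-0.0, -0.0, -1.0]]
wrist_force: [-0.2, -0.1, 0.0]
width: 59.9
finger_force: 0.0
time_s: 66.0
ee_pos: [447.3, -420.2, 142.5]
eef_rot: [[-0.97, -0.242, 0.0], [-0.242, 0.97, -0.0], [-0.0, -0.0, -1.0]]
wrist_force: [0.5, 0.5, -0.5]
width: 39.7
finger_force: 15.0
[ -51.   20.   86.   -0.   74. -155.]
```

```bash
python3 -m pendant '255 0 0 0 0 0 -0.17;255 0 0 0 0 0 -0.34;255 0 0 0 0 0 -0.51;255 0 0 0 0 0 -0.68;255 0 0 0 0 0 -0.85;255 0 0 0 0 0 -1.02;255 0 0 0 0 0 -1.19;255 0 0 0 0 0 -1.36;255 0 0 0 0 0 -1.53;255 0 0 0 0 0 -1.7'
python3 -m pendant '255 0 0 0 0 0 -0.18;255 0 0 0 0 0 -0.36;255 0 0 0 0 0 -0.54;255 0 0 0 0 0 -0.72;255 0 0 0 0 0 -0.9;255 0 0 0 0 0 -1.08;255 0 0 0 0 0 -1.26;255 0 0 0 0 0 -1.44;255 0 0 0 0 0 -1.62;255 0 0 0 0 0 -1.8'
python3 -m pendant '255 0 0 0 0 0 -0.18;255 0 0 0 0 0 -0.36;255 0 0 0 0 0 -0.54;255 0 0 0 0 0 -0.72;255 0 0 0 0 0 -0.9;255 0 0 0 0 0 -1.08;255 0 0 0 0 0 -1.26;255 0 0 0 0 0 -1.44;255 0 0 0 0 0 -1.62;255 0 0 0 0 0 -1.8'
python3 -m pendant '255 0 0 0 0 0 0;255 0 0 0 0 0 0;255 0 0 0 0 0 0;92 0 0 0 0 0 0;92 0 0 0 0 0 0;92 0 0 0 0 0 0;92 0 0 0 0 0 0;92 0 0 2 0 0 0;92 0 0 5 0 0 0;92 0 0 8 0 0 0'
python3 -m pendant '92 0 4 2 0 0 0;92 0 8 2 0 0 0;92 0 12 2 0 0 0;92 0 17 2 0 0 0;92 -2 22 2 0 0 0.1;92 -4 28 2 0 0 0.2;92 -6 34 2 0 0 0.3;92 -7 40 2 0 0 0.4;92 -7 46 2 0 0 0.5;92 -7 50 2 0 0 0.6'
python3 -c "
from h import *
c=cam('top');scale(c)
for o in orange(c): print(o[:2])"
```

```text
time_s: 67.25
ee_pos: [447.1, -420.6, 142.5]
eef_rot: [[-0.109, 0.994, -0.0], [0.994, 0.109, -0.001], [-0.001, -0.0, -1.0]]
wrist_force: [-0.4, -0.5, 0.1]
width: 39.5
finger_force: 15.0
time_s: 68.5
ee_pos: [446.8, -420.3, 142.4]
eef_rot: [[0.993, -0.12, -0.001], [-0.12, -0.993, 0.0], [-0.001, 0.0, -1.0]]
wrist_force: [-1.3, -0.2, 0.1]
width: 39.5
finger_force: 15.0
time_s: 69.75
ee_pos: [447.1, -420.0, 142.4]
eef_rot: [[-0.342, -0.94, -0.0], [-0.94, 0.342, 0.0], [-0.0, 0.001, -1.0]]
wrist_force: [-0.9, -0.1, 0.7]
width: 39.5
finger_force: 15.0
time_s: 71.0
ee_pos: [447.5, -420.5, 224.9]
eef_rot: [[-0.337, -0.942, 0.001], [-0.942, 0.337, -0.001], [0.001, -0.001, -1.0]]
wrist_force: [0.4, -0.1, 0.9]
width: 60.1
finger_force: 0.0
time_s: 72.25
ee_pos: [376.9, 71.6, 244.3]
eef_rot: [[0.269, -0.963, 0.004], [-0.963, -0.269, 0.01], [-0.009, -0.007, -1.0]]
wrist_force: [0.6, -0.9, 0.1]
width: 60.1
finger_force: 0.0
226 219/217 116/119  83/ 84  83/ 87  82/ 84  71/ 76  76/ 80
227 196/193 104/107  79/ 82  89/ 93  97/ 97  96/102 107/104
228 232/231 138/138  95/ 94 106/109 116/120 114/116 128/1
[... 1086 characters left out ...]
 244/246 243/244 244/245 250/251 202/206 131/132  77/ 79
248 244/245 243/244 246/246 253/254 162/165  80/ 79  66/ 75
249 243/244 244/244 248/248 248/249 139/144  74/ 74  67/ 70
250 246/247 245/246 249/250 227/227 128/133  87/ 91  86/ 90
251 234/236 234/237 238/240 196/202 151/163 146/156 149/155
252 180/190 182/193 197/204 182/193 180/186 177/186 182/191
253 176/187 178/186 177/184 178/185 180/190 178/188 179/190
([0, 142, 12, 13, 121], [4.9, 148.1])
([384, 217, 11, 6, 42], [389.1, 219.4])
([404, 218, 10, 6, 46], [408.5, 220.1])
([422, 220, 11, 6, 36], [426.9, 222.2])
([508, 296, 91, 36, 1637], [556.1, 315.4])
([513, 342, 13, 13, 61], [517.8, 347.2])
([518, 352, 88, 22, 703], [554.1, 362.9])
```

```bash
python3 - <<'E'
from h import *
c=cam('top');h=cv2.cvtColor(c['img'],cv2.COLOR_RGB2HSV)
m=cv2.inRange(h,(0,150,100),(4,255,255))|cv2.inRange(h,(174,150,100),(180,255,255));k=np.zeros_like(m)
k[180:280,340:400]=255;p=np.argwhere(m&k)[:,::-1];print(len(p),p.mean(0),proj(c,[[435,-156,92],[460,-152,150]]))
print(manip.hand_in())
E
```

```text
72 [360.70833333 234.93055556] [[366.07865864 240.35532053]
 [366.79130734 231.15342364]]
the job is handed in; nothing more can be done
None
```

The job is handed in: all three tubes lie cap-to-rear in their own troughs, the keeper bar looked shut, and the pointer stands on the red line at about 9.8° by the knob-turn count; I never saw the keeper's angle or the judging result directly.

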